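Charge the grinding jars with the scoop

TASK

Charge the grinding jars that stand on the clean bench: take the lid off the ball tray and lay it on the bench, then with the scoop tip at least two balls into each jar, in number order (1 blue, 2 yellow, 3 red; one may be missing), finishing each jar before you start the next. Then lay the scoop back on its rest and put the lid back on the tray. The balls are clean, so move them only with the scoop, never with the fingers (a ball that falls on the bench may be left there), keep the jars upright, and leave the clear dish and the kidney dish alone.

Things in the scene. Friction and masses are not known exactly. Their poses are not given: they have to be found in the camera images.
- tray_rim (a point): Dark metal ball tray, fixed, 34 mm high, walls 3 to 4 mm, floor 3 mm above the bench. Point: middle of its mouth, 34 mm above the bench; x along its length, away from the robot, z up. Inside 96 mm wide; flat floor from the near wall at x = -75 mm to x = +63 mm, where the far wall leans outward 20 degrees to x = +75 mm at the rim. Balls start in one layer, centres at x = +5 to +56 mm.
- lid_grip (a point): Lift-off green metal lid of the tray, 164 x 110 mm plate 3 mm thick, below it an inset 138 x 89 x 4 mm that drops loosely inside the tray walls; about 200 g. On top a black bar handle, 80 mm long along the lid's x, 12 mm wide and high, on two posts. Point: middle of the bar, 34 mm above the underside of the inset: 30 mm above the tray's rim when on, 34 mm above the bench when lying on it. z up.
- scoop_grip (a point): Small steel scoop with a cranked handle, about 90 g, lying level on its rest at the start. Level blue bar handle 90 mm long (along the scoop's x), 12 mm wide, 14 mm high. Point: in the handle's middle line, 66 mm behind the pan's middle, 75 mm above the underside of the pan, 51 mm ahead of the handle's rear end. x points forward to the pan's open front, z up.
- scoop_lip (a point): Middle of the scoop's front lip, half-way up its 2 mm floor: 78 mm ahead of (along the scoop's x) and 74 mm below scoop_grip. Behind it the flat pan, 24 mm long and 46 mm wide (inside 22 x 42 mm), open at the front, side and back walls 2 mm thick and 18 mm high, the sides cut back aslant at the front; it takes two to four balls. A neck rises from its back to the handle.
- rest_grip (a point): Scoop rest, fixed: a white plate 170 x 60 mm, 6 mm thick, with a notched post at its rear. Point: where scoop_grip lies when the scoop is on the rest (81 mm above the bench), pan flat on the plate, handle in the notch; x is then the scoop's x, z up. The post's middle is 41 mm behind this point (14 mm thick along x); notch 18 mm wide, its floor 74 mm and its tops 86 mm above the bench.
- petri: Bystander: a closed clear plastic dish, 94 mm diameter, 17 mm high, loose on the bench; origin at the centre of its underside.
- kidney: Bystander: an empty stainless kidney dish, about 200 x 95 mm, 38 mm high, loose on the bench; origin at its underside near the middle.
- jar1_inside (a point): Grinding jar 1: heavy open steel pot (0.8 kg) with a blue ring on its rim, a blue band round its side and 1 black dot on the rim; loose on the bench, may be absent. Outside 76 mm diameter, 55 mm high, bore 60 mm diameter and 48 mm deep. This point is on its axis, 20 mm above the bench and 35 mm below its mouth, z up; a ball in the jar has its centre less than 30 mm from it.
- jar2_inside (a point): Grinding jar 2: heavy open steel pot (0.8 kg) with a yellow ring on its rim, a yellow band round its side and 2 black dots on the rim; loose on the bench, may be absent. Outside 76 mm diameter, 55 mm high, bore 60 mm diameter and 48 mm deep. This point is on its axis, 20 mm above the bench and 35 mm below its mouth, z up; a ball in the jar has its centre less than 30 mm from it.
- jar3_inside (a point): Grinding jar 3: heavy open steel pot (0.8 kg) with a red ring on its rim, a red band round its side and 3 black dots on the rim; loose on the bench, may be absent. Outside 76 mm diameter, 55 mm high, bore 60 mm diameter and 48 mm deep. This point is on its axis, 20 mm above the bench and 35 mm below its mouth, z up; a ball in the jar has its centre less than 30 mm from it.
- ball1_center (a point): Centre of grinding ball 1 of 11: white ceramic ball, 16 mm diameter, 13 g, smooth and slippery (friction about 0.3); it rolls off slopes over about 15 degrees.
- ball2_center (a point): Centre of grinding ball 2 of 11: white ceramic ball, 16 mm diameter, 13 g, smooth and slippery (friction about 0.3); it rolls off slopes over about 15 degrees.
- ball3_center (a point): Centre of grinding ball 3 of 11: white ceramic ball, 16 mm diameter, 13 g, smooth and slippery (friction about 0.3); it rolls off slopes over about 15 degrees.
- ball4_center (a point): Centre of grinding ball 4 of 11: white ceramic ball, 16 mm diameter, 13 g, smooth and slippery (friction about 0.3); it rolls off slopes over about 15 degrees.
- ball5_center (a point): Centre of grinding ball 5 of 11: white ceramic ball, 16 mm diameter, 13 g, smooth and slippery (friction about 0.3); it rolls off slopes over about 15 degrees.
- ball6_center (a point): Centre of grinding ball 6 of 11: white ceramic ball, 16 mm diameter, 13 g, smooth and slippery (friction about 0.3); it rolls off slopes over about 15 degrees.
- ball7_center (a point): Centre of grinding ball 7 of 11: white ceramic ball, 16 mm diameter, 13 g, smooth and slippery (friction about 0.3); it rolls off slopes over about 15 degrees.
- ball8_center (a point): Centre of grinding ball 8 of 11: white ceramic ball, 16 mm diameter, 13 g, smooth and slippery (friction about 0.3); it rolls off slopes over about 15 degrees.
- ball9_center (a point): Centre of grinding ball 9 of 11: white ceramic ball, 16 mm diameter, 13 g, smooth and slippery (friction about 0.3); it rolls off slopes over about 15 degrees.
- ball10_center (a point): Centre of grinding ball 10 of 11: white ceramic ball, 16 mm diameter, 13 g, smooth and slippery (friction about 0.3); it rolls off slopes over about 15 degrees.
- ball11_center (a point): Centre of grinding ball 11 of 11: white ceramic ball, 16 mm diameter, 13 g, smooth and slippery (friction about 0.3); it rolls off slopes over about 15 degrees.

How it is judged:
By the outcome, as a careful person would: the job done as asked, in the order asked, and still so for the second after the job is handed in, with the robot touching nothing.
Of jar1, jar2, jar3 only 2 to 3 are there at a start; the rules pass over those that are not, and their reading is None.
At some moment in a run one of jar1, jar2, jar3 may be knocked a few centimetres aside while the robot is not near it.
It also fails if it takes over 210 s, if anything falls off the work surface, if the arm or the gripper's body presses on something with over 40 N, if the wrist force passes 120 N, or if a joint passes its speed limit or range.

ROBOT

A 7-joint arm with a two-finger parallel gripper is mounted at the origin on the work surface. World frame = base frame: x ahead of the robot, y to its left, z up, the work surface at z = 0. Lengths are in m, angles in rad, forces in N, time in s.
With the tool pointing down it reaches from about 0.4 to 0.85 m from the base axis. Payload 4.5 kg.
Tool frame: the origin (TCP) lies midway between the tips of the shut fingers; the grasp point (between the pads) lies 19 mm behind it (env.hold_point_z is the distance from the TCP to the grasp point, in m); z points along the fingers, x is the direction in which the jaws open and shut, and the axes are right-handed (so a half turn about z gives the same grasp; the last joint's range is limited). The gripper opens to 85 mm and grips with 20 to 120 N. Pads are 22 mm wide; open, the fingers measure 114 mm over their backs; the gripper's body (76 mm by 85 mm) begins 54 mm behind the grasp point. The pads swing forward as they close: fully open they stand 13 mm farther back than shut.
Start: joints at [1.212, 0.689, -0.195, 1.565, 0.157, 0.902, -0.215], TCP at [0.239, -0.577, 0.231] pointing down, gripper open.
Joint ranges: [-3.01, 3.01], [-0.46, 2.08], [-1.47, 1.51], [0.13, 2.56], [-1, 4.14], [0.04, 2.09], [-2.66, 2.66]. Speed limits (rad/s): [2.57, 2.57, 3.14, 3.14, 3.14, 3.14, 3.14].

INTERFACE

Orientations are given as a rotation vector (axis times angle).
In Python, from bench import env gives the robot as it stands.
- The arm moves only by the tool drive_tool, never from a script. Its argument "targets" is a list of rows, each a list of 3 entries, a list of its own where there are three numbers: the closure in counts, from 0 (fully open) to 255 (shut), then the shift along the world's x, y, z in units of 25 mm (1.0 is 25 mm), then the turn about the world's z in units of 6 degrees (1.0 is 6 degrees). In form: [[hand, [tx, ty, tz], twist], ...]. A call has 1 to 12 rows; each row is the pose to reach, as a shift and turn from the pose commanded when the call began; what a row does not reach only later rows make up. A row lasts 1/12 s, in which the tool goes at most 41.7 mm and 7.16 degrees, less where a joint would pass 70% of its speed; a pose out of reach is approached as far as the arm can. A call with a gripper value outside its range is refused whole. The fingers move at their own pace and stop on an object; the grip force is fixed at half the most. Time passes only in rows, so rows that repeat a pose let the fingers close. It gives the time, the measured TCP pose, the force and the opening at its end, in the units of the state.
- env.state(): the state, without advancing time (a new reading comes with each control period).
- env.grab_frame(name): name is "scene" or "side" or "wrist"; returns (picture, depth): 384x512x3 uint8, red, green, blue; 384x512 float32, m along the optical axis (not along the pixel's ray), 0 where there is no reading.
- env.camera_params(name): a dict with "fx", "fy", "cx", "cy" (pixels), "dist_coeffs" ([k1, k2, p1, p2, k3] as OpenCV has them; the pictures are not rectified), "view" (4x4, takes a point from world to camera coordinates); the wrist camera has in their place "hand_eye" (4x4, takes a point from camera to tool coordinates, whose origin is the TCP and whose axes are the tool frame's). Camera axes: x right, y down, z forward; pixel columns grow to the right and rows downward; lengths in m; the calibration is good to about 2 mm. A picture is of the moment at which its call begins: read the wrist's pose just before it. camera_params takes no time and is no camera call.
- env.close_job(): hands the job in, once; it reports no verdict.
The state is a dict: "time": time; "q": joint angles; "qd": joint speeds; "joint_efforts": joint torques, N m; "eef_pos": TCP position; "ee_rot": TCP orientation; "force": force on the tool from outside, world axes, zero at the start; "torque": the same for the moment, N m; "width": finger opening in m.
Only numpy, scipy, OpenCV 4.12 (cv2) and the standard library are available. Lean on these libraries where they do the work, as an engineer would, in place of code of your own. Each camera call takes 0.05 s, during which the arm holds its last target.

## Working session

There is one attempt and no reset: what is moved stays moved. The work goes in short steps, Python scripts to look and compute and a tool call to move; the robot and the scene stay as the last step left them, time stands still between calls to the robot, and variables do not carry over. Pictures are saved under pics/ and viewed, and the job is handed in when it is done.

Besides the shell and the picture viewer there is one more tool, called in YAML: its name, and indented under it one key for each argument. drive_tool: Moves the arm, as the interface text tells. Its arguments: {"type":"object","properties":{"targets":{"type":"array","items":{"type":"array"}}},"required":["targets"]}

```bash
ls; mkdir -p pics
python3 - <<'E'
from bench import env
import cv2,numpy as np
print(env.state()); print(env.hold_point_z)
for n in ["scene","side","wrist"]:
    im,d=env.grab_frame(n); cv2.imwrite(f"pics/a_{n}.png",im[:,:,::-1]); np.savez(f"a_{n}.npz",im=im,d=d)
    print(n,env.camera_params(n), (d>0).mean())
E
```

```text
pics
{'time': 0.0, 'q': array([ 1.21177843,  0.69000014, -0.19451165,  1.56636739,  0.15730901,
        0.9024991 , -0.21510302]), 'qd': array([-2.26187268e-04,  1.54926977e-04, -1.63805665e-03, -1.75027869e-03,
        4.63153346e-04, -5.26036222e-04,  1.15418474e-05]), 'joint_efforts': array([ 5.47604468e-04, -5.39597797e+01, -1.26650624e+00, -1.58541441e+01,
        8.99078819e-03,  9.39740305e-03,  1.11269398e-05]), 'eef_pos': array([ 0.23894104, -0.57680536,  0.23046769]), 'ee_rot': array([-2.61155207e+00,  1.74459261e+00,  2.57508311e-03]), 'force': array([-0.54542946, -0.11927517, -0.28563989]), 'torque': array([ 0.0132524 , -0.0081137 , -0.05743074]), 'width': 0.08541262927240226}
0.0187
scene {'fx': 492.5739346998924, 'fy': 492.5739346998924, 'cx': 257.8993193442893, 'cy': 194.89347933159095, 'dist_coeffs': array([0.01885008, 0.        , 0.        , 0.        , 0.        ]), 'view': array([[ 0.12807794,  0.99176243,  0.00182439, -0.03276147],
       [ 0.8613854 , -0.11032873, -0.49582534, -0.45891074],
       [-0.49153966,  0.0650758 , -0.86842035,  1.70955471],
       [ 0. 
[... 410 characters left out ...]
5359, -0.71240848, -0.49529029,  0.94834092],
       [ 0.        ,  0.        ,  0.        ,  1.        ]])} 0.9958089192708334
wrist {'fx': 272.30242673688576, 'fy': 272.30242673688576, 'cx': 252.83928603401813, 'cy': 192.01240480794624, 'dist_coeffs': array([-0.06694289,  0.        ,  0.        ,  0.        ,  0.        ]), 'hand_eye': array([[ 9.99999754e-01, -6.09220251e-04, -3.46525315e-04,
        -8.52880485e-04],
       [ 6.81719207e-04,  9.60273994e-01,  2.79058044e-01,
        -6.98680526e-02],
       [ 1.62751437e-04, -2.79058211e-01,  9.60274173e-01,
        -1.42329449e-01],
       [ 0.00000000e+00,  0.00000000e+00,  0.00000000e+00,
         1.00000000e+00]])} 0.9961700439453125
```

View pics/a_scene.png

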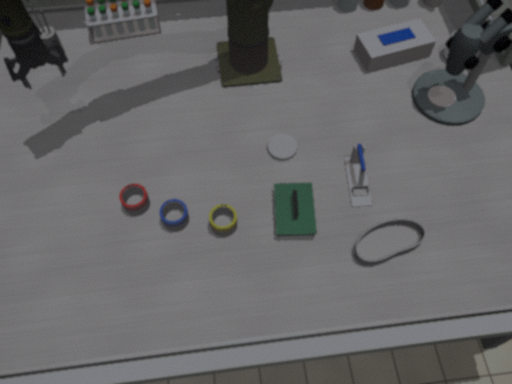

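View pics/a_side.png

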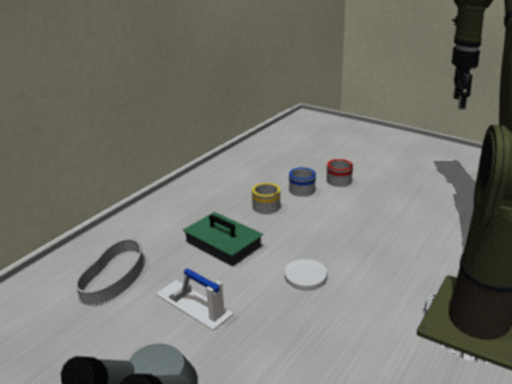

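View pics/a_wrist.png

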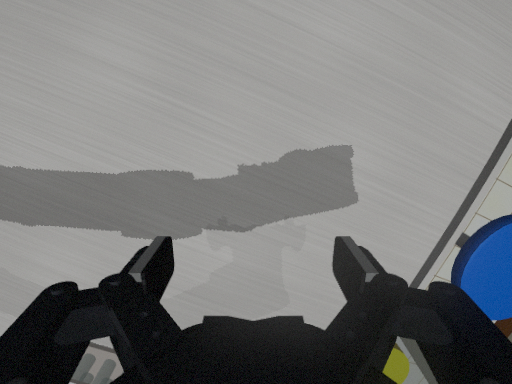

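```bash
cat > h.py <<'E'
import numpy as np, cv2
from bench import env
from scipy.spatial.transform import Rotation as R
def pose(cam,s=None):
    p=env.camera_params(cam)
    if cam=="wrist":
        s=s or env.state(); T=np.eye(4); T[:3,:3]=R.from_rotvec(s['ee_rot']).as_matrix(); T[:3,3]=s['eef_pos']
        return p,T@p['hand_eye']
    return p,np.linalg.inv(p['view'])
def rays(p,uv):
    K=np.array([[p['fx'],0,p['cx']],[0,p['fy'],p['cy']],[0,0,1]])
    n=cv2.undistortPoints(np.asarray(uv,float).reshape(-1,1,2),K,p['dist_coeffs'])[:,0]
    return np.c_[n,np.ones(len(n))]
def plane(p,C,uv,z):
    r=rays(p,uv)@C[:3,:3].T; o=C[:3,3]
    return o+r*((z-o[2])/r[:,2])[:,None]
def bydepth(p,C,uv,d):
    return (rays(p,uv)*np.asarray(d)[:,None])@C[:3,:3].T+C[:3,3]
def snap(cam,name):
    s=env.state(); im,d=env.grab_frame(cam); cv2.imwrite(f"pics/{name}.png",im[:,:,::-1]); np.savez(name+".npz",im=im,d=d,pos=s['eef_pos'],rot=s['ee_rot'])
    p,C=pose(cam,s); return im,d,p,C
def load(cam,name):
    f=np.load(name+".npz"); s=dict(eef_pos=f['pos'],ee_rot=f['rot']) if 'pos' in f else None
    p,C=pose(cam,s); return f['im'],f['d'],p,C
def hsv(im): return cv2.cvtColor(im,cv2.COLOR_RGB2HSV)
def mask(im,lo,hi): return cv2.inRange(hsv(im),lo,hi)
COL=dict(red=[((0,110,60),(8,255,255)),((172,110,60),(180,255,255))],blue=[((105,110,50),(125,255,255))],yellow=[((22,110,60),(35,255,255))],green=[((45,80,20),(90,255,255))])
def cmask(im,c): return sum(mask(im,*x) for x in COL[c])
def world(im,d,p,C):
    h,w=d.shape; uv=np.stack(np.meshgrid(np.arange(w),np.arange(h)),-1).reshape(-1,2)
    X=bydepth(p,C,uv,d.reshape(-1)); return X.reshape(h,w,3)
E
python3 - <<'E'
from h import *
im,d,p,C=load("scene","a_scene"); X=world(im,d,p,C)
for c in COL:
    m=cmask(im,c).astype(np.uint8); n,l,st,ce=cv2.connectedComponentsWithStats(m)
    for i in range(1,n):
        if st[i,4]>25:
            P=X[l==i]; print(c,st[i],ce[i].round(1),P.mean(0).round(3),P.min(0).round(3),P.max(0).round(3))
for uv in [(294,205),(282,147),(360,158),(360,190),(354,163),(388,242)]: print(uv,X[uv[1],uv[0]].round(3))
m=cmask(im,'green').astype(np.uint8);ys,xs=np.where(m);box=cv2.boxPoints(cv2.minAreaRect(np.c_[xs,ys].astype(np.float32)));print(plane(p,C,box,.037).round(3))
E
```

```text
red [120 184  27  24 158] [134.1 197.8] [ 0.525 -0.384  0.056] [ 0.481 -0.423  0.04 ] [ 0.554 -0.35   0.063]
blue [378  28  37  17 346] [396.1  36.1] [0.026 0.497 0.082] [-0.01  -0.129  0.071] [1.24  0.559 1.257]
blue [358 144   7  27  96] [360.8 156.5] [0.498 0.262 0.102] [ 0.446 -0.129  0.083] [1.24  0.275 1.257]
blue [160 200  27  24 156] [173.2 213. ] [ 0.587 -0.278  0.056] [ 0.544 -0.313  0.047] [ 0.618 -0.242  0.063]
yellow [210 205  27  25 163] [222.6 219.3] [ 0.631 -0.145  0.07 ] [ 0.577 -0.18   0.042] [ 1.24  -0.108  1.257]
green [133   0   6   8  34] [135.6   3.2] [-0.199 -0.36   0.121] [-0.239 -0.373  0.101] [-0.183 -0.351  0.129]
green [122   2   6   7  32] [124.3   4.9] [-0.196 -0.398  0.121] [-0.238 -0.408  0.099] [-0.18  -0.388  0.127]
green [99  5  6  8 33] [101.6   8.3] [-0.187 -0.473  0.122] [-0.229 -0.483  0.102] [-0.174 -0.463  0.129]
green [87  7  7  7 35] [90.4 10. ] [-0.181 -0.51   0.123] [-0.197 -0.52   0.117] [-0.167 -0.501  0.128]
green [ 275  184   40   51 1664] [294.3 209.4] [0.61  0.057 0.042] [ 0.52  -0.129  0.011] [1.24  0.115 1.257]
(294, 205) [0.613 0.053 0.072]
(282, 147) [0.378 0.059 0.015]
(360, 158) [0.496 0.262 0.09 ]
(360, 190) [0.556 0.263 0.011]
(354, 163) [0.457 0.269 0.004]
(388, 242) [0.727 0.303 0.006]
[[ 0.564 -0.756  0.037]
 [-0.394 -0.859  0.037]
 [-0.117  0.92   0.037]
 [ 0.763  0.575  0.037]]
```

drive_tool:
  targets:
    - [0,[0.6,1.4,0.3],-0.3]
    - [0,[1.2,2.8,0.6],-0.6]
    - [0,[1.8,4.2,0.9],-0.9]
    - [0,[2.4,5.6,1.2],-1.2]
    - [0,[3.0,7.0,1.5],-1.5]
    - [0,[3.6,8.4,1.8],-1.8]
    - [0,[4.2,9.8,2.1],-2.1]
    - [0,[4.8,11.2,2.4],-2.4]
    - [0,[5.4,12.6,2.7],-2.7]
    - [0,[6.0,14.0,3.0],-3.0]
    - [0,[6.6,15.4,3.3],-3.3]
    - [0,[7.2,16.8,3.6],-3.75]

```text
time: 1.15
eef_pos: [0.4194, -0.1556, 0.3217]
ee_rot: [2.22, -2.223, -0.0]
force: [1.3, -0.5, 0.1]
width: 0.0855
```

drive_tool:
  targets:
    - [0,[0.6,1.4,0.2],0]
    - [0,[1.2,2.8,0.4],0]
    - [0,[1.8,4.2,0.6],0]
    - [0,[2.4,5.6,0.8],0]
    - [0,[3.0,7.0,1.0],0]
    - [0,[3.6,8.0,1.2],0]
    - [0,[4.0,8.7,1.2],0]
    - [0,[4.0,8.7,1.2],0]
    - [0,[4.0,8.7,1.2],0]

```text
time: 1.9
eef_pos: [0.5191, 0.061, 0.3509]
ee_rot: [2.224, -2.218, -0.001]
force: [0.2, 0.1, -1.0]
width: 0.0852
```

Run:
```python
from h import *
s=env.state(); print(s['time'],s['eef_pos'],R.from_rotvec(s['ee_rot']).as_matrix().round(3))
snap("wrist","b_w")
```

```text
1.9 [0.51912883 0.06104326 0.35085013] [[ 0.003 -1.    -0.001]
 [-1.    -0.003 -0.   ]
 [ 0.     0.001 -1.   ]]
```

View pics/b_w.png

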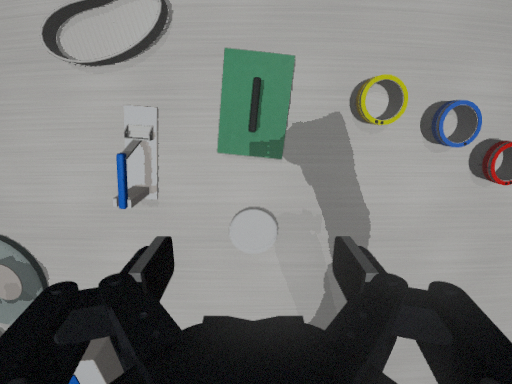

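```bash
cat > m1.py <<'E'
from h import *
import sys
def lid(im,p,C,z=.037):
    m=(cmask(im,'green')>0).astype(np.uint8); m=cv2.morphologyEx(m,cv2.MORPH_CLOSE,np.ones((9,9)))
    c=max(cv2.findContours(m,cv2.RETR_EXTERNAL,cv2.CHAIN_APPROX_NONE)[0],key=cv2.contourArea)
    P=plane(p,C,c[:,0],z)[:,:2]; r=cv2.minAreaRect((P*1000).astype(np.float32)); print("lid rect mm",r); return c
def bar(im,p,C,c,z):
    m=np.zeros(im.shape[:2],np.uint8); cv2.drawContours(m,[c],-1,1,-1); m=cv2.erode(m,np.ones((9,9)))
    k=(m>0)&(im.max(2)<28); ys,xs=np.where(k)
    P=plane(p,C,np.c_[xs,ys],z)[:,:2]; print("bar px",xs.mean(),ys.mean(),"mm",cv2.minAreaRect((P*1000).astype(np.float32)),P.mean(0),len(P))
def fitcol(im,d,p,C,c,z):
    m=(cmask(im,c)>0).astype(np.uint8);n,l,st,ce=cv2.connectedComponentsWithStats(m)
    for i in range(1,n):
        if st[i,4]>60:
            ys,xs=np.where(l==i); P=plane(p,C,np.c_[xs,ys],z)[:,:2]*1000
            print(c,st[i],cv2.minAreaRect(P.astype(np.float32)),cv2.minEnclosingCircle(P.astype(np.float32)))
E
python3 - <<'E'
from m1 import *
im,d,p,C=load("wrist","b_w"); X=world(im,d,p,C)
c=lid(im,p,C); bar(im,p,C,c,.070)
fitcol(im,d,p,C,'blue',.088);fitcol(im,d,p,C,'blue',.055);fitcol(im,d,p,C,'yellow',.055);fitcol(im,d,p,C,'red',.055)
for uv in [(257,90),(240,130),(122,170),(121,200),(254,232),(383,77),(140,115)]: print(uv,X[uv[1],uv[0]].round(4))
# rest plate: bright
m=mask(im,(0,0,185),(180,30,255)); m[:95]=0;m[215:]=0;m[:,:110]=0;m[:,170:]=0
cs=max(cv2.findContours(m,cv2.RETR_EXTERNAL,cv2.CHAIN_APPROX_NONE)[0],key=cv2.contourArea)
print(cv2.minAreaRect((plane(p,C,cs[:,0],.006)[:,:2]*1000).astype(np.float32)))
cv2.imwrite("pics/b_zoom.png",cv2.resize(im[90:225,90:300,::-1],None,fx=3.5,fy=3.5,interpolation=cv2.INTER_CUBIC))
E
```

```text
lid rect mm ((600.9551391601562, 59.28292465209961), (108.69597625732422, 161.92294311523438), 84.41608428955078)Traceback (most recent call last):
  File "<stdin>", line 3, in <module>
  File "m1.py", line 10, in bar
    P=plane(p,C,np.c_[xs,ys],z)[:,:2]; print("bar px",xs.mean(),ys.mean(),"mm",cv2.minAreaRect((P*1000).astype(np.float32)),P.mean(0),len(P))
      ~~~~~^^^^^^^^^^^^^^^^^^^^
  File "h.py", line 15, in plane
    r=rays(p,uv)@C[:3,:3].T; o=C[:3,3]
      ~~~~^^^^^^
  File "h.py", line 12, in rays
    n=cv2.undistortPoints(np.asarray(uv,float).reshape(-1,1,2),K,p['dist_coeffs'])[:,0]
      ~~~~~~~~~~~~~~~~~~~^^^^^^^^^^^^^^^^^^^^^^^^^^^^^^^^^^^^^^^^^^^^^^^^^^^^^^^^^
cv2.error: OpenCV(4.12.0) /io/opencv/modules/calib3d/src/undistort.dispatch.cpp:347: error: (-215:Assertion failed) CV_IS_MAT(_src) && CV_IS_MAT(_dst) && (_src->rows == 1 || _src->cols == 1) && (_dst->rows == 1 || _dst->cols == 1) && _src->cols + _src->rows - 1 == _dst->rows + _dst->cols - 1 && (CV_MAT_TYPE(_src->type) == CV_32FC2 || CV_MAT_TYPE(_src->type) == CV_64FC2) && (CV_MAT_TYPE(_dst->type) == CV_32FC2 || CV_MAT_TYPE(_dst->type) == CV_64FC2) in function 'cvUndistortPointsInternal'
```

```bash
sed -i 's/im.max(2)<28/im.max(2)<50/' m1.py
python3 - <<'E'
from m1 import *
im,d,p,C=load("wrist","b_w"); X=world(im,d,p,C)
print(im[90,257],im[130,270])
c=lid(im,p,C); bar(im,p,C,c,.070)
fitcol(im,d,p,C,'blue',.088);fitcol(im,d,p,C,'blue',.055);fitcol(im,d,p,C,'yellow',.055);fitcol(im,d,p,C,'red',.055)
for uv in [(257,90),(240,130),(122,170),(121,200),(254,232),(383,77),(140,115)]: print(uv,X[uv[1],uv[0]].round(4))
m=mask(im,(0,0,185),(180,30,255)); m[:95]=0;m[215:]=0;m[:,:110]=0;m[:,170:]=0
cs=max(cv2.findContours(m,cv2.RETR_EXTERNAL,cv2.CHAIN_APPROX_NONE)[0],key=cv2.contourArea)
print(cv2.minAreaRect((plane(p,C,cs[:,0],.006)[:,:2]*1000).astype(np.float32)))
cv2.imwrite("pics/b_zoom.png",cv2.resize(im[90:225,90:300,::-1],None,fx=3.5,fy=3.5,interpolation=cv2.INTER_CUBIC))
E
```

```text
[40 45 46] [ 72 127  96]
lid rect mm ((600.9551391601562, 59.28292465209961), (108.69597625732422, 161.92294311523438), 84.41608428955078)
bar px 254.88167938931298 102.29770992366412 mm ((600.6603393554688, 59.232513427734375), (10.364909172058105, 76.95738220214844), 84.13233947753906) [0.60417323 0.05856742] 262
blue [439 100  43  47 554] ((579.2534790039062, -252.05563354492188), (69.62525177001953, 68.85586547851562), 9.641439437866211) ((580.8521728515625, -249.02976989746094), 38.582584381103516)
blue [117 153  11  56 501] ((487.8263244628906, 265.17864990234375), (15.141366004943848, 89.34168243408203), 84.34115600585938) ((487.75079345703125, 264.41656494140625), 44.83393096923828)
blue [ 68 375  12   9  63] ((56.042396545410156, 445.7937927246094), (23.816621780395508, 26.284748077392578), 6.3520050048828125) ((54.62812805175781, 445.63629150390625), 16.812671661376953)
blue [439 100  43  47 554] ((578.4718017578125, -277.6224365234375), (75.29679870605469, 74.46471405029297), 9.641505241394043) ((580.2008056640625, -274.35003662109375), 41.72543716430664)
blue [117 153  11
[... 401 characters left out ...]
70629882812, -139.34393310546875), (75.56047058105469, 81.87220001220703), 7.575783729553223) ((611.4127197265625, -139.77621459960938), 41.43955993652344)
red [482 141  30  44 486] ((509.8634338378906, -361.7315368652344), (82.47534942626953, 56.26380920410156), 14.992470741271973) ((511.6964111328125, -372.8586120605469), 42.80902099609375)
(257, 90) [0.6219 0.0555 0.07  ]
(240, 130) [0.5619 0.0825 0.0371]
(122, 170) [0.5055 0.2629 0.0874]
(121, 200) [0.5888 0.0618 0.4931]
(254, 232) [0.3712 0.0589 0.0181]
(383, 77) [ 0.645  -0.1377  0.0552]
(140, 115) [0.5868 0.2596 0.0041]Traceback (most recent call last):
  File "<stdin>", line 8, in <module>
ValueError: max() iterable argument is empty
```

drive_tool:
  targets:
    - [0,[1.2,0,-1.0],-0.5]
    - [0,[2.4,0,-2.0],-0.95]
    - [0,[3.28,-0.07,-3.2],-0.95]
    - [0,[3.28,-0.07,-4.7],-0.95]
    - [0,[3.28,-0.07,-6.2],-0.95]
    - [0,[3.28,-0.07,-7.7],-0.95]
    - [0,[3.28,-0.07,-9.0],-0.95]
    - [0,[3.28,-0.07,-10.0],-0.95]
    - [0,[3.28,-0.07,-11.0],-0.95]
    - [0,[3.28,-0.07,-11.6],-0.95]
    - [0,[3.28,-0.07,-12.1],-0.95]
    - [0,[3.28,-0.07,-12.15],-0.95]

```text
time: 2.95
eef_pos: [0.5994, 0.0564, 0.0455]
ee_rot: [2.104, -2.328, -0.002]
force: [1.0, -0.4, 0.1]
width: 0.0853
```

drive_tool:
  targets:
    - [255,[0,0,0],0]
    - [255,[0,0,0],0]
    - [255,[0,0,0],0]
    - [255,[0,0,0],0]
    - [255,[0,0,0],0]
    - [255,[0,0,0],0]
    - [255,[0,0,0],0]
    - [255,[0,0,0],0]
    - [255,[0,0,0],0]
    - [255,[0,0,0],0]

```text
time: 3.78
eef_pos: [0.6017, 0.0585, 0.0483]
ee_rot: [-2.108, 2.328, -0.001]
force: [-1.4, -0.0, 5.6]
width: 0.0107
```

drive_tool:
  targets:
    - [255,[0,0,0.2],0]
    - [255,[0,0,0.6],0]
    - [255,[0,0,1.2],0]
    - [255,[0,0,2.0],0]
    - [255,[0,0,2.8],0]
    - [255,[0,0,3.2],0]
    - [255,[-0.4,-0.4,3.2],0]
    - [255,[-1.2,-1.2,3.2],0]
    - [255,[-2.2,-2.1,3.2],0]
    - [255,[-3.2,-3.1,3.2],0]
    - [255,[-4.2,-4.1,3.2],0]
    - [255,[-5.2,-5.1,3.2],0]

```text
time: 4.78
eef_pos: [0.4699, -0.07, 0.1278]
ee_rot: [2.109, -2.328, 0.0]
force: [0.9, -1.8, -3.1]
width: 0.0105
```

drive_tool:
  targets:
    - [255,[-0.8,-0.8,0],0]
    - [255,[-1.4,-1.3,0],0]
    - [255,[-1.7,-1.6,0],0]
    - [255,[-1.7,-1.6,-0.3],0]
    - [255,[-1.7,-1.6,-0.3],0]

```text
time: 5.2
eef_pos: [0.4297, -0.1087, 0.1193]
ee_rot: [-2.108, 2.328, -0.0]
force: [0.8, -0.2, -2.1]
width: 0.0104
```

Run:
```python
from h import *
s=env.state(); print(s['time'],s['eef_pos'],s['force'])
im,d,p,C=snap("side","c_s"); cv2.imwrite("pics/c_s2.png",cv2.resize(im[120:380,100:460,::-1],None,fx=2,fy=2))
```

```text
5.2 [ 0.42968115 -0.10865448  0.1193401 ] [ 0.81819572 -0.21014908 -2.13001317]
```

View pics/c_s2.png

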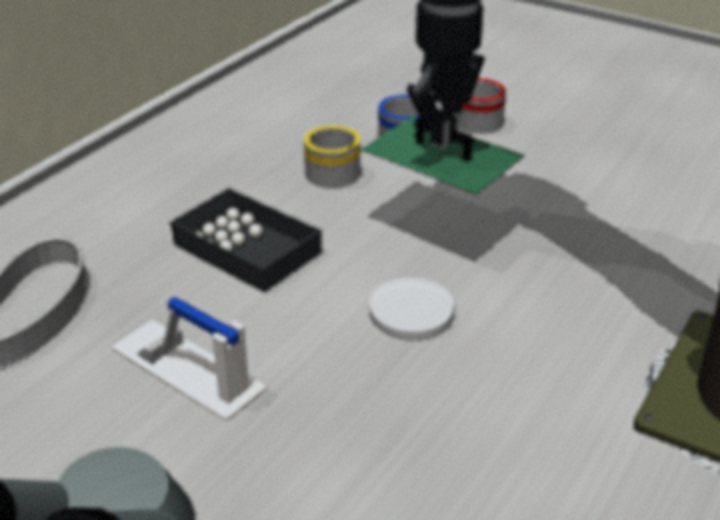

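drive_tool:
  targets:
    - [255,[0,0,-0.6],0]
    - [255,[0,0,-1.4],0]
    - [255,[0,0,-2.2],0]
    - [255,[0,0,-3.0],0]
    - [255,[0,0,-3.5],0]
    - [255,[0,0,-3.8],0]
    - [255,[0,0,-3.95],0]
    - [255,[0,0,-4.0],0]
    - [255,[0,0,-4.0],0]
    - [0,[0,0,-4.0],0]
    - [0,[0,0,-4.0],0]
    - [0,[0,0,-4.0],0]

```text
time: 6.25
eef_pos: [0.4323, -0.1085, 0.0214]
ee_rot: [2.109, -2.328, -0.003]
force: [-0.8, 0.2, 0.3]
width: 0.0464
```

drive_tool:
  targets:
    - [0,[0,0,0],0]
    - [0,[0,0,0],0]
    - [0,[0,0,0],0]
    - [0,[0,0,0.8],0]
    - [0,[0,0,1.8],0]
    - [0,[0,0,3.2],0]
    - [0,[0,0,4.8],0]
    - [0,[0.3,1.2,6.0],0]
    - [0,[0.6,2.4,7.0],0]
    - [0,[0.9,3.8,8.0],0]
    - [0,[0.9,5.2,9.0],0]
    - [0,[0.9,6.6,9.0],0]

```text
time: 7.25
eef_pos: [0.4552, 0.057, 0.2503]
ee_rot: [-2.102, 2.329, -0.001]
force: [0.4, 0.4, -0.7]
width: 0.0853
```

drive_tool:
  targets:
    - [0,[0,1.0,0],0]
    - [0,[0,1.6,0],0]
    - [0,[0,1.9,0],0]
    - [0,[0,1.9,0],0]
    - [0,[0,1.9,0],0]

```text
time: 7.67
eef_pos: [0.4528, 0.1017, 0.2463]
ee_rot: [2.105, -2.327, -0.004]
force: [-0.9, -0.2, -0.3]
width: 0.0856
```

Run:
```python
from h import *
s=env.state(); print(s['time'],s['eef_pos'],s['force'])
snap("wrist","d_w")
```

```text
7.6667 [0.45277099 0.10174653 0.24631748] [-0.91114392 -0.17721393 -0.29555421]
```

View pics/d_w.png

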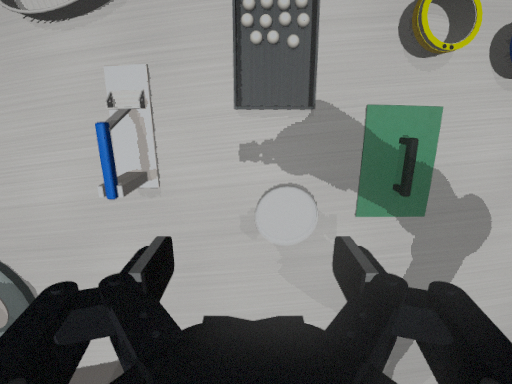

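Run:
```python
from m1 import *
im,d,p,C=load("wrist","d_w"); X=world(im,d,p,C)
fitcol(im,d,p,C,'blue',.088)
for uv in [(104,140),(109,180),(130,75),(136,184),(126,68)]: print(uv,X[uv[1],uv[0]].round(4),im[uv[1],uv[0]])
c=lid(im,p,C,.007)
# handle points by depth, top face
m=cmask(im,'blue')>0; m[:,200:]=0;m[210:]=0;P=X[m];P=P[(P[:,2]>.083)&(P[:,2]<.095)];print(P.mean(0),cv2.minAreaRect((P[:,:2]*1000).astype(np.float32)))
# plate
m=(mask(im,(0,0,190),(180,40,255))>0); m[:,:95]=0;m[:,165:]=0;m[:55]=0;m[205:]=0
m&=(X[:,:,2]<.015)
P=plane(p,C,np.argwhere(m)[:,::-1],.006);print(len(P),cv2.minAreaRect((P[:,:2]*1000).astype(np.float32)))
cv2.imwrite("pics/d_zoom.png",cv2.resize(im[50:220,80:330,::-1],None,fx=3,fy=3,interpolation=cv2.INTER_CUBIC))
```

```text
blue [ 95 122  23  77 982] ((487.1922607421875, 264.8813171386719), (16.044649124145508, 87.3382797241211), 84.4977798461914) ((487.20458984375, 265.6181335449219), 43.84916687011719)
(104, 140) [0.5111 0.2622 0.0884] [ 40 101 177]
(109, 180) [0.4653 0.2687 0.0865] [ 35 101 183]
(130, 75) [0.5885 0.2529 0.0048] [178 180 181]
(136, 184) [0.4485 0.2567 0.0462] [81 79 77]
(126, 68) [0.5977 0.2561 0.0061] [179 181 183]
lid rect mm ((432.11724853515625, -106.96257019042969), (109.14651489257812, 162.6100311279297), 84.45215606689453)
[0.4882458  0.26662547 0.08699359] ((486.9691162109375, 267.4346923828125), (12.520389556884766, 88.2085952758789), 85.07101440429688)Traceback (most recent call last):
  File "<stdin>", line 11, in <module>
  File "h.py", line 15, in plane
    r=rays(p,uv)@C[:3,:3].T; o=C[:3,3]
      ~~~~^^^^^^
  File "h.py", line 12, in rays
    n=cv2.undistortPoints(np.asarray(uv,float).reshape(-1,1,2),K,p['dist_coeffs'])[:,0]
      ~~~~~~~~~~~~~~~~~~~^^^^^^^^^^^^^^^^^^^^^^^^^^^^^^^^^^^^^^^^^^^^^^^^^^^^^^^^^
cv2.error: OpenCV(4.12.0) /io/opencv/modules/calib3d/src/undistort.dispatch.cpp:347: error: (-215:Assertion failed) CV_IS_MAT(_src) && CV_IS_MAT(_dst) && (_src->rows == 1 || _src->cols == 1) && (_dst->rows == 1 || _dst->cols == 1) && _src->cols + _src->rows - 1 == _dst->rows + _dst->cols - 1 && (CV_MAT_TYPE(_src->type) == CV_32FC2 || CV_MAT_TYPE(_src->type) == CV_64FC2) && (CV_MAT_TYPE(_dst->type) == CV_32FC2 || CV_MAT_TYPE(_dst->type) == CV_64FC2) in function 'cvUndistortPointsInternal'
```

drive_tool:
  targets:
    - [0,[0.3,1.3,0],0]
    - [0,[0.6,2.7,0],0]
    - [0,[0.9,4.1,0],0]
    - [0,[1.3,5.4,0],0]
    - [0,[1.63,6.3,0],0]
    - [0,[1.63,6.55,-1.0],0]
    - [0,[1.63,6.55,-2.4],0]
    - [0,[1.63,6.55,-3.8],0]
    - [0,[1.63,6.55,-5.2],0]
    - [0,[1.63,6.55,-6.4],0]
    - [0,[1.63,6.55,-7.1],0]
    - [0,[1.63,6.55,-7.35],0]

```text
time: 8.72
eef_pos: [0.4926, 0.2633, 0.0597]
ee_rot: [2.1, -2.325, -0.004]
force: [0.4, 0.6, -0.4]
width: 0.0853
```

Run:
```python
from h import *
s=env.state(); print(s['time'],s['eef_pos'],s['force'])
im,d,p,C=snap("side","e_s"); cv2.imwrite("pics/e_s2.png",cv2.resize(im[200:340,100:300,::-1],None,fx=3,fy=3))
snap("wrist","e_w")
```

```text
8.7167 [0.49263342 0.26334236 0.05968786] [ 0.43575621  0.63439208 -0.37040887]
```

View pics/e_s2.png

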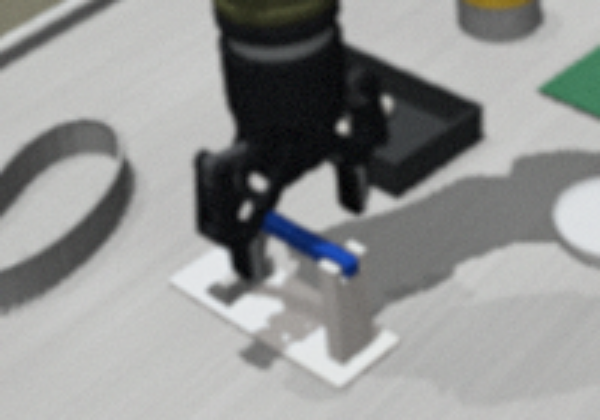

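View pics/e_w.png

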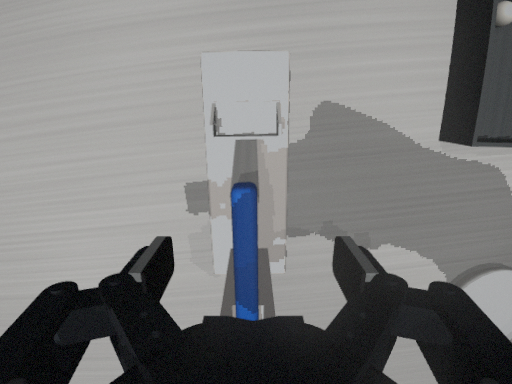

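drive_tool:
  targets:
    - [255,[0,0.02,0],0]
    - [255,[0,0.02,0],0]
    - [255,[0,0.02,0],0]
    - [255,[0,0.02,0],0]
    - [255,[0,0.02,0],0]
    - [255,[0,0.02,0],0]
    - [255,[0,0.02,0],0]
    - [255,[0,0.02,0],0]
    - [255,[0,0.02,0],0]
    - [255,[0,0.02,0],0]

```text
time: 9.65
eef_pos: [0.4941, 0.2672, 0.0634]
ee_rot: [2.108, -2.328, -0.004]
force: [-0.5, -0.6, 5.6]
width: 0.0107
```

Run:
```python
from h import *
s=env.state(); print(s['time'],s['eef_pos'],s['ee_rot'],s['force'],s['width'])
im,d,p,C=snap("wrist","f_w");fx=1
c=mask(im,(105,110,50),(125,255,255)); ys,xs=np.where(c);print(xs.min(),xs.max(),ys.min(),ys.max(), plane(p,C,[[(xs[ys==ys.min()]).mean(),ys.min()]],.088))
```

```text
9.65 [0.49408341 0.26716746 0.06341658] [ 2.1076939  -2.32780086 -0.00407985] [-0.4626267  -0.57588078  5.59332945] 0.010723750239102152
241 265 183 320 [[0.53353944 0.2635746  0.088     ]]
```

View pics/f_w.png

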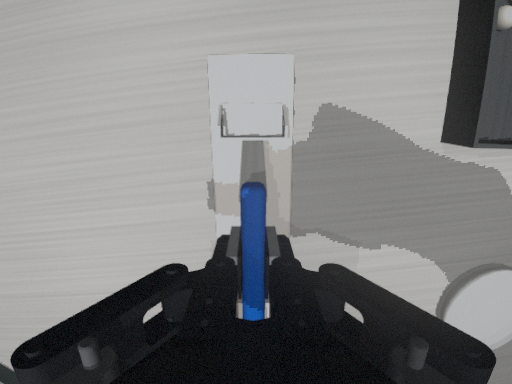

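drive_tool:
  targets:
    - [255,[0,0,0.3],0]
    - [255,[0,0,0.9],0]
    - [255,[0,0,1.8],0]
    - [255,[0,0,2.8],0]
    - [255,[0,0,3.6],0]
    - [255,[-0.2,-0.8,4.0],0]
    - [255,[-0.4,-2.0,4.5],0]
    - [255,[-0.4,-3.4,5.0],0]
    - [255,[-0.4,-4.8,5.0],0]
    - [255,[-0.4,-6.0,5.0],0]
    - [255,[-0.4,-6.4,5.0],0]
    - [255,[-0.4,-6.4,5.0],0]

```text
time: 10.7
eef_pos: [0.4835, 0.1028, 0.1879]
ee_rot: [2.098, -2.332, -0.003]
force: [-0.5, 0.1, -0.7]
width: 0.0107
```

Run:
```python
from h import *
s=env.state(); print(s['time'],s['eef_pos'],s['ee_rot'],s['force'],s['width'])
snap("wrist","g_w")
im,d,p,C=snap("side","g_s"); cv2.imwrite("pics/g_s2.png",cv2.resize(im[120:340,100:400,::-1],None,fx=2.5,fy=2.5))
```

```text
10.7 [0.48347003 0.10284229 0.18788028] [ 2.09818605 -2.33167216 -0.00253507] [-0.5226001   0.14930495 -0.70488839] 0.01066002185536026
```

View pics/g_w.png

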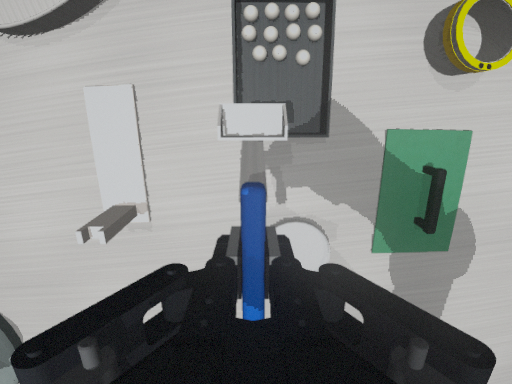

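View pics/g_s2.png

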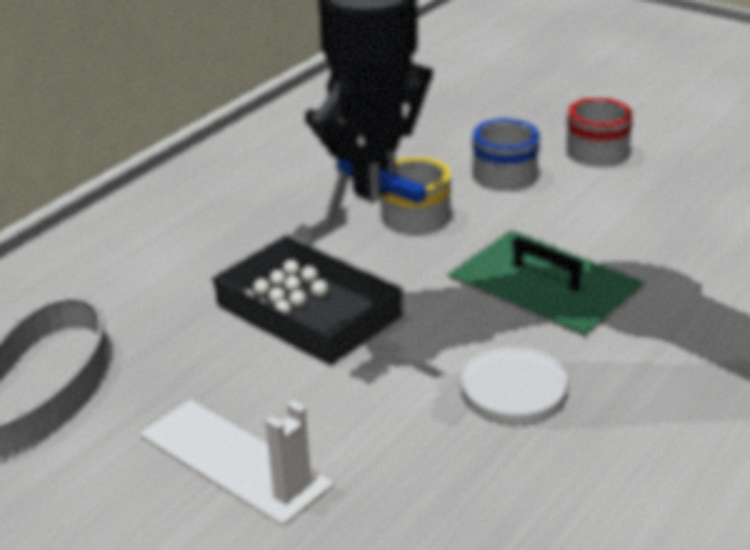

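```bash
cat > m2.py <<'E'
from h import *
yaw=np.deg2rad(-5.7); ex=np.array([np.cos(yaw),np.sin(yaw)]); ey=np.array([-ex[1],ex[0]])
def balls(im,p,C,z=.011,lo=150,box=None):
    g=im.min(2).astype(int); m=((g>lo)).astype(np.uint8)
    if box: k=np.zeros_like(m); k[box[1]:box[3],box[0]:box[2]]=1; m&=k
    n,l,st,ce=cv2.connectedComponentsWithStats(m); out=[]
    for i in range(1,n):
        if st[i,4]>40: out.append((ce[i],plane(p,C,[ce[i]],z)[0],st[i,4]))
    return out
E
python3 - <<'E'
from m2 import *
im,d,p,C=load("wrist","g_w"); X=world(im,d,p,C)
T=np.array([.601,.0593])
for b in balls(im,p,C,box=(238,0,330,70)):
    v=b[1][:2]-T; print(b[0].round(),b[1].round(4),b[2],(v@ex*1000).round(1),(v@ey*1000).round(1))
# tray dark mask
m=(im.max(2)<75).astype(np.uint8); m[:, :200]=0; m[:,345:]=0; m[145:]=0
n,l,st,ce=cv2.connectedComponentsWithStats(m); i=1+np.argmax(st[1:,4]); print(st[i])
ys,xs=np.where(l==i); 
for q in [(xs.min(),60)]: pass
for row in (70,80,90,100):
    x=xs[ys==row]; P=plane(p,C,[[x.min()-.5,row],[x.max()+.5,row]],.034); v=P[:,:2]-T; print(row,x.min(),x.max(),(v@ex*1000).round(1),(v@ey*1000).round(1))
for col in (232,300,315):
    y=ys[xs==col]; 
    if len(y): P=plane(p,C,[[col,y.max()+.5]],.034);v=P[:,:2]-T;print(col,y.max(),(v@ex*1000).round(1))
c=cv2.resize(im[0:150,200:350,::-1],None,fx=4,fy=4,interpolation=cv2.INTER_CUBIC);cv2.imwrite("pics/g_z.png",c)
E
```

```text
[271.   9.] [0.6562 0.065  0.011 ] 139 54.4 11.1
[313.   8.] [0.6528 0.0214 0.011 ] 143 55.3 -32.5
[250.  11.] [0.6563 0.0871 0.011 ] 140 52.2 33.2
[292.  11.] [0.6525 0.0436 0.011 ] 140 52.8 -10.5
[248.  31.] [0.6369 0.0913 0.011 ] 140 32.5 35.4
[293.  30.] [0.6337 0.0437 0.011 ] 139 34.0 -12.2
[315.  31.] [0.6305 0.0208 0.011 ] 133 33.1 -35.4
[270.  32.] [0.6336 0.0682 0.011 ] 140 31.6 12.1
[279.  51.] [0.6138 0.0606 0.011 ] 134 12.6 2.5
[259.  52.] [0.6153 0.082  0.011 ] 136 12.0 24.1
[303.  56.] [0.6065 0.0353 0.011 ] 134 7.8 -23.4
[ 234    0   99  136 2043]
70 236 329 [-9.5 -9.4] [ 48.4 -47.2]
80 236 328 [-19.1 -19.1] [ 48.6 -46.7]
90 236 328 [-28.9 -29. ] [ 48.8 -47.3]
100 236 327 [-38.8 -39. ] [ 49.1 -46.8]
300 134 [-74.6]
315 134 [-74.6]
```

View pics/g_z.png

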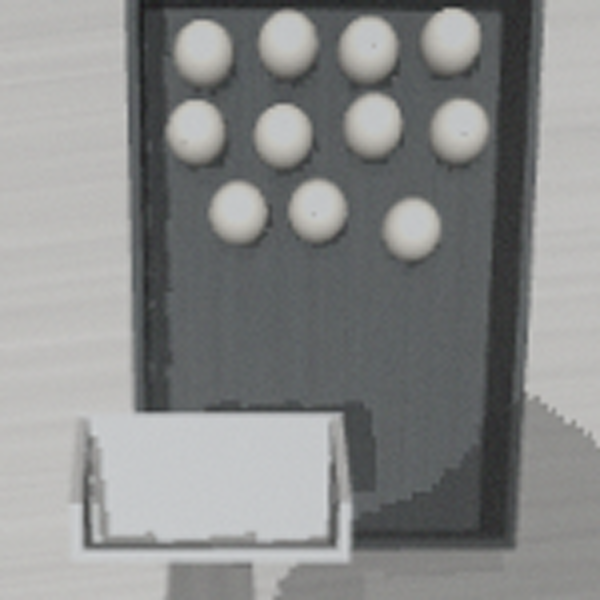

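drive_tool:
  targets:
    - [255,[0,0,0],0]
    - [255,[0,0,0],0]
    - [255,[0,0,0],0]

```text
time: 11.05
eef_pos: [0.4838, 0.1088, 0.1879]
ee_rot: [2.111, -2.325, -0.006]
force: [0.5, -0.8, -1.4]
width: 0.0113
```

drive_tool:
  targets:
    - [255,[0.4,-0.3,-0.6],0]
    - [255,[0.8,-0.6,-1.4],0]
    - [255,[0.88,-0.66,-2.4],0]
    - [255,[0.88,-0.66,-3.4],0]
    - [255,[0.88,-0.66,-4.2],0]
    - [255,[0.88,-0.66,-4.7],0]
    - [255,[0.88,-0.66,-4.7],0]
    - [255,[0.88,-0.66,-4.7],0]
    - [255,[0.88,-0.66,-4.7],0]

```text
time: 11.8
eef_pos: [0.5064, 0.0913, 0.071]
ee_rot: [2.109, -2.328, -0.004]
force: [-0.7, -0.2, -1.6]
width: 0.0108
```

Run:
```python
from h import *
s=env.state(); print(s['time'],s['eef_pos'],s['ee_rot'],s['force'],s['width'])
snap("wrist","i_w")
```

```text
11.8 [0.5063514  0.09131474 0.07102988] [ 2.10888135 -2.32753175 -0.0041627 ] [-0.73431745 -0.19066469 -1.64198652] 0.010771264557758514
```

View pics/i_w.png

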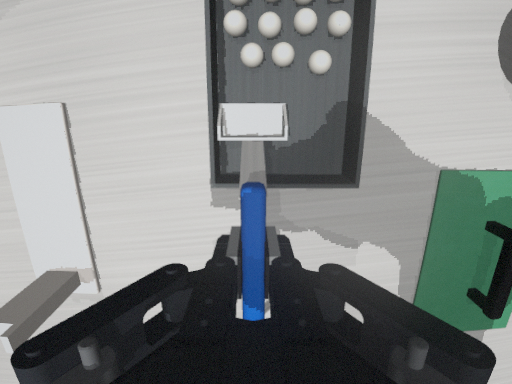

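drive_tool:
  targets:
    - [255,[0,0,-0.2],0]
    - [255,[0,0,-0.4],0]
    - [255,[0,0,-0.4],0]
    - [255,[0,0,-0.4],0]
    - [255,[0.3,-0.03,-0.4],0]
    - [255,[0.6,-0.06,-0.4],0]
    - [255,[0.9,-0.09,-0.4],0]
    - [255,[1.2,-0.12,-0.4],0]
    - [255,[1.5,-0.15,-0.4],0]
    - [255,[1.8,-0.18,-0.4],0]
    - [255,[1.8,-0.18,-0.4],0]

```text
time: 12.77
eef_pos: [0.5532, 0.0858, 0.0605]
ee_rot: [-2.107, 2.33, 0.003]
force: [0.6, -0.0, -0.5]
width: 0.0109
```

Run:
```python
from h import *
s=env.state(); print(s['time'],s['eef_pos'],s['ee_rot'],s['force'],s['width'])
im,d,p,C=snap("wrist","j_w")
cv2.imwrite("pics/j_z.png",cv2.resize(im[0:200,180:400,::-1],None,fx=3.5,fy=3,interpolation=cv2.INTER_CUBIC))
```

```text
12.7667 [0.55321379 0.08575418 0.0604647 ] [-2.10651432  2.33014832  0.00265918] [ 0.5786771  -0.00508942 -0.50542579] 0.010851297618820059
```

View pics/j_z.png

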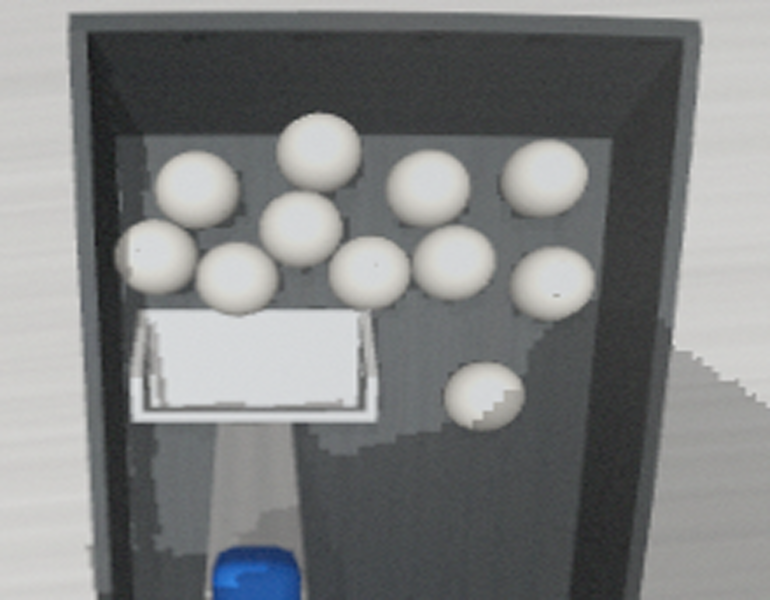

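drive_tool:
  targets:
    - [255,[0.25,-0.02,0],0]
    - [255,[0.5,-0.05,0],0]
    - [255,[0.75,-0.07,0],0]
    - [255,[0.95,-0.09,0],0]
    - [255,[0.95,-0.09,0],0]
    - [255,[0.95,-0.09,0],0]

```text
time: 13.32
eef_pos: [0.5756, 0.0837, 0.0603]
ee_rot: [2.108, -2.329, -0.003]
force: [1.1, 0.5, 0.1]
width: 0.0109
```

```bash
cat > look.py <<'E'
import sys
from h import *
s=env.state(); print(s['time'].__round__(2),s['eef_pos'].round(4),s['force'].round(1),s['width'].__round__(4))
n=sys.argv[1]; x0,y0,x1,y1=map(int,sys.argv[2:6]); cam=sys.argv[6] if len(sys.argv)>6 else "wrist"
im,d,p,C=snap(cam,n)
f=min(790/(x1-x0),590/(y1-y0))
cv2.imwrite(f"pics/{n}_z.png",cv2.resize(im[y0:y1,x0:x1,::-1],None,fx=f,fy=f,interpolation=cv2.INTER_CUBIC))
E
python3 look.py k_w 180 0 400 170
```

```text
13.32 [0.5756 0.0837 0.0603] [1.1 0.5 0.1] 0.0109
```

View pics/k_w_z.png

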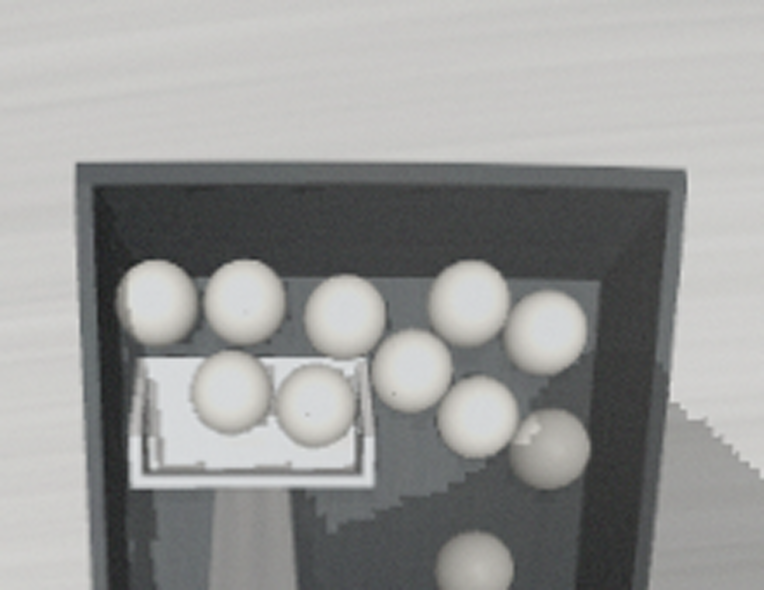

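drive_tool:
  targets:
    - [255,[0.15,-0.01,0],0]
    - [255,[0.3,-0.03,0],0]
    - [255,[0.4,-0.04,0],0]
    - [255,[0.4,-0.04,0],0]
    - [255,[0.4,-0.04,0],0]

```text
time: 13.78
eef_pos: [0.5846, 0.0828, 0.0604]
ee_rot: [2.107, -2.328, -0.005]
force: [-3.2, 0.1, 2.7]
width: 0.0107
```

```bash
python3 look.py l_w 180 0 400 170
```

```text
13.78 [0.5846 0.0828 0.0604] [-3.2  0.1  2.7] 0.0107
```

View pics/l_w_z.png

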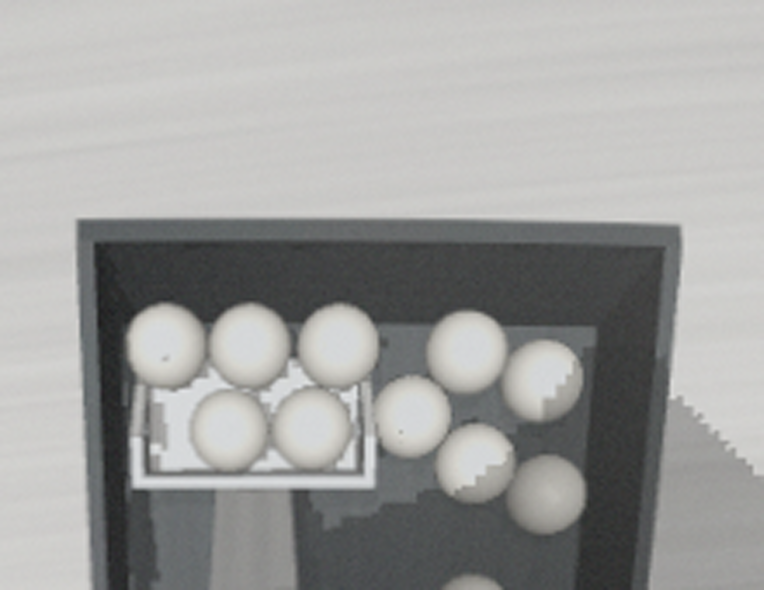

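drive_tool:
  targets:
    - [255,[-0.05,0,0.05],0]
    - [255,[-0.1,0,0.15],0]
    - [255,[-0.1,0,0.3],0]
    - [255,[-0.1,0,0.5],0]
    - [255,[-0.1,0,0.75],0]
    - [255,[-0.1,0,1.0],0]
    - [255,[-0.1,0,1.3],0]
    - [255,[-0.1,0,1.6],0]
    - [255,[-0.1,0,1.9],0]
    - [255,[-0.1,0,2.1],0]
    - [255,[-0.1,0,2.2],0]
    - [255,[-0.1,0,2.2],0]

```text
time: 14.83
eef_pos: [0.5825, 0.0829, 0.1162]
ee_rot: [2.108, -2.329, -0.004]
force: [-0.3, 0.7, -2.3]
width: 0.0107
```

```bash
python3 look.py m_w 180 0 400 170
```

```text
14.83 [0.5825 0.0829 0.1162] [-0.3  0.7 -2.3] 0.0107
```

View pics/m_w_z.png

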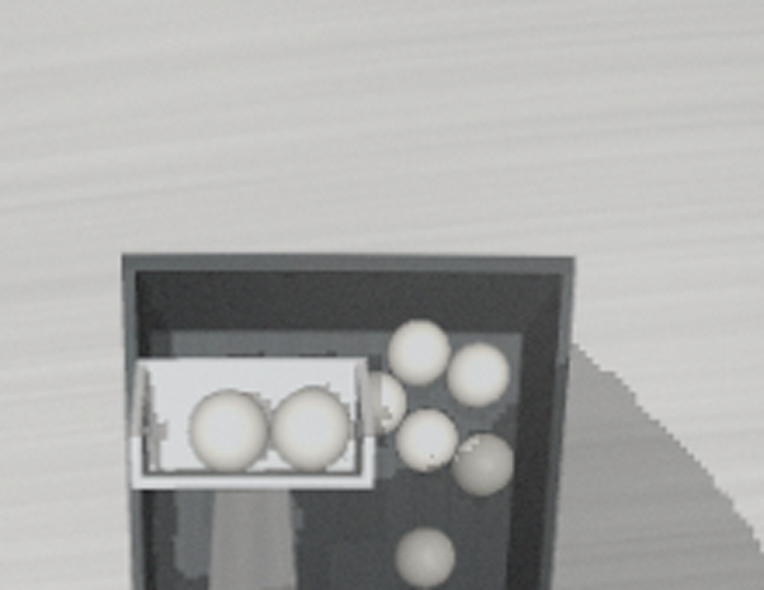

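drive_tool:
  targets:
    - [255,[-0.08,-0.2,0.2],0]
    - [255,[-0.24,-0.6,0.5],0]
    - [255,[-0.48,-1.2,0.8],0]
    - [255,[-0.8,-2.0,1.1],0]
    - [255,[-1.2,-3.0,1.3],0]
    - [255,[-1.67,-4.2,1.3],0]
    - [255,[-2.14,-5.4,1.3],0]
    - [255,[-2.62,-6.6,1.3],0]
    - [255,[-3.1,-7.8,1.3],0]
    - [255,[-3.57,-9.0,1.3],0]
    - [255,[-4.05,-10.2,1.3],0]
    - [255,[-4.53,-11.4,1.3],0]

```text
time: 15.88
eef_pos: [0.4671, -0.2046, 0.1483]
ee_rot: [2.105, -2.328, -0.004]
force: [-0.2, 0.0, -1.3]
width: 0.011
```

drive_tool:
  targets:
    - [255,[-0.4,-1.0,0],0]
    - [255,[-0.68,-1.7,0],0]
    - [255,[-0.86,-2.15,0],0]
    - [255,[-0.94,-2.35,0],0]
    - [255,[-0.97,-2.45,0],0]
    - [255,[-0.97,-2.45,0],0]
    - [255,[-0.97,-2.45,0],0]
    - [255,[-0.97,-2.45,0],0]

```text
time: 16.55
eef_pos: [0.4452, -0.2622, 0.148]
ee_rot: [2.11, -2.326, -0.005]
force: [-0.5, -0.3, -1.4]
width: 0.0112
```

```bash
python3 look.py n_w 0 0 512 384
python3 - <<'E'
from m1 import *
im,d,p,C=load("wrist","n_w"); X=world(im,d,p,C)
for c in ('blue','yellow','red'):
    m=cmask(im,c)>0; P=X[m]; P=P[(abs(P[:,2]-.055)<.003)]
    if len(P)<80: continue
    P=P[:,:2]*1000; A=np.c_[2*P,np.ones(len(P))]; s=np.linalg.lstsq(A,(P**2).sum(1),rcond=None)[0]
    print(c,len(P),s[:2],np.sqrt(s[2]+s[:2]@s[:2]),cv2.minEnclosingCircle(P.astype(np.float32)))
E
```

```text
16.55 [ 0.4452 -0.2622  0.148 ] [-0.5 -0.3 -1.4] 0.0112
blue 1729 [ 577.90284908 -277.24857661] 34.43539534405186 ((578.060791015625, -277.3372497558594), 37.96276092529297)
yellow 1287 [ 611.30577801 -143.49489857] 34.30824232203682 ((610.7498779296875, -142.48069763183594), 38.77683639526367)
red 2037 [ 514.12305051 -386.45925067] 34.6232235188353 ((514.3440551757812, -386.58184814453125), 38.502750396728516)
```

View pics/n_w.png

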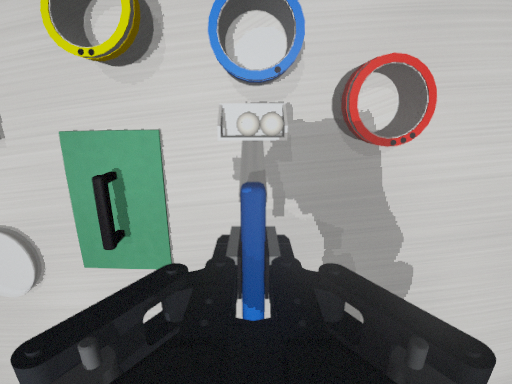

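drive_tool:
  targets:
    - [255,[0,0.04,-0.2],0]
    - [255,[0,0.08,-0.5],0]
    - [255,[0,0.12,-0.8],0]
    - [255,[0,0.12,-1.05],0]
    - [255,[0,0.12,-1.15],0]
    - [255,[0,0.12,-1.15],0]
    - [255,[0.3,0.09,-1.15],0]
    - [255,[0.9,0.03,-1.15],0]
    - [255,[1.9,-0.07,-1.15],0]
    - [255,[0.9,0.03,-1.15],0]
    - [255,[0.3,0.09,-1.15],0]
    - [255,[0.3,0.09,-1.15],0]

```text
time: 17.6
eef_pos: [0.4489, -0.2615, 0.1191]
ee_rot: [2.103, -2.326, -0.009]
force: [-0.8, -0.4, -0.4]
width: 0.0112
```

```bash
python3 look.py o_w 100 0 450 260
```

```text
17.6 [ 0.4489 -0.2615  0.1191] [-0.8 -0.4 -0.4] 0.0112
```

View pics/o_w_z.png

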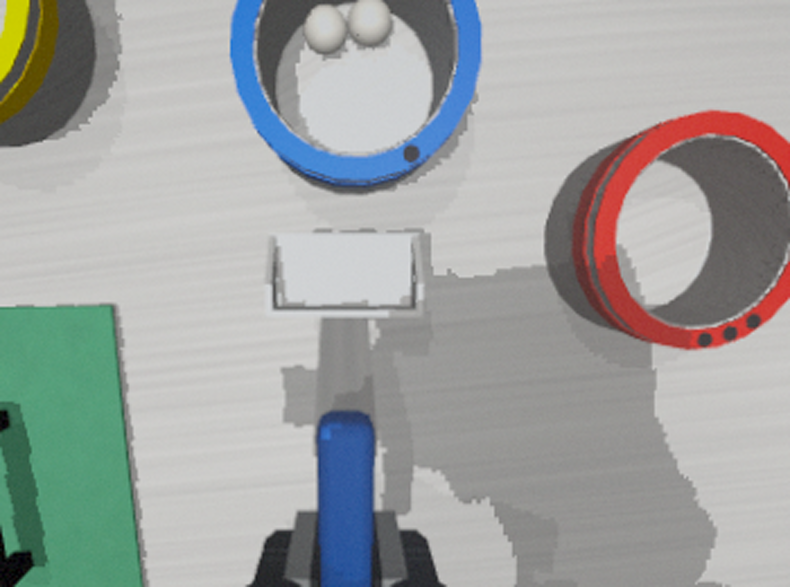

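drive_tool:
  targets:
    - [255,[0.05,0.4,0.8],0]
    - [255,[0.2,1.4,1.2],0]
    - [255,[0.35,2.8,1.2],0]
    - [255,[0.55,4.2,1.2],0]
    - [255,[0.75,5.6,1.2],0]
    - [255,[0.95,7.0,1.2],0]
    - [255,[1.15,8.4,1.2],0]
    - [255,[1.3,9.8,1.2],0]
    - [255,[1.5,11.2,1.2],0]
    - [255,[1.65,12.1,1.2],0]
    - [255,[1.65,12.4,1.2],0]
    - [255,[1.65,12.4,1.2],0]

```text
time: 18.65
eef_pos: [0.4948, 0.0525, 0.1496]
ee_rot: [-2.113, 2.322, 0.005]
force: [0.2, -0.6, -0.3]
width: 0.0108
```

drive_tool:
  targets:
    - [255,[0,0,0],0]
    - [255,[0,0,0],0]

```text
time: 18.82
eef_pos: [0.4934, 0.0467, 0.1491]
ee_rot: [2.103, -2.329, -0.003]
force: [-0.3, -0.3, -0.4]
width: 0.0111
```

```bash
python3 look.py p_w 150 0 400 180
python3 - <<'E'
from m2 import *
im,d,p,C=load("wrist","p_w"); T=np.array([.601,.0593])
for b in balls(im,p,C,lo=110,box=(150,0,360,98)):
    v=b[1][:2]-T; print(b[0].round(),b[2],(v@ex*1000).round(1),(v@ey*1000).round(1))
E
```

```text
18.82 [0.4934 0.0467 0.1491] [-0.3 -0.3 -0.4] 0.0111
[159.  51.] 1756 21.8 66.4
[254.  22.] 1225 45.9 -24.1
[321.  49.] 7479 23.2 -88.4
[211.  22.] 491 46.0 15.3
[185.  25.] 238 44.3 39.6
[252.  66.] 236 7.4 -22.9
```

View pics/p_w_z.png

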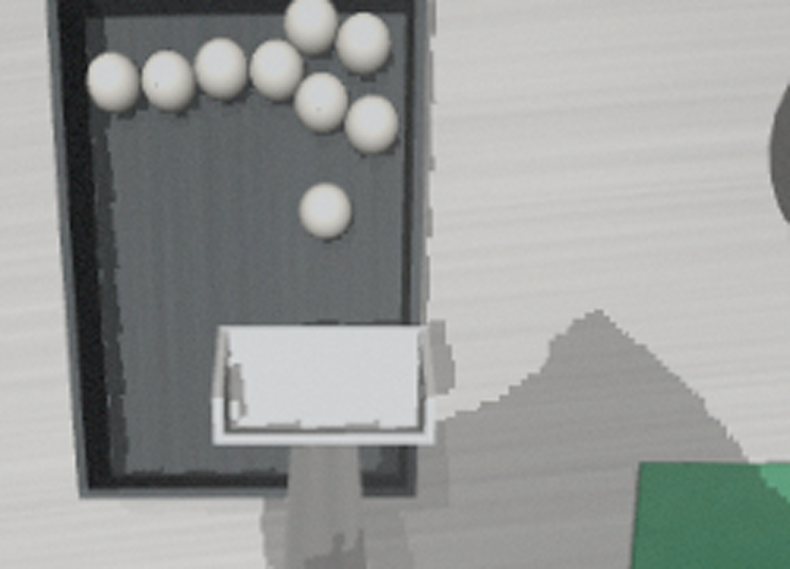

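drive_tool:
  targets:
    - [255,[0.3,0.07,-0.8],0]
    - [255,[0.32,0.07,-1.8],0]
    - [255,[0.32,0.07,-2.6],0]
    - [255,[0.32,0.07,-3.1],0]
    - [255,[0.32,0.07,-3.4],0]
    - [255,[0.32,0.07,-3.52],0]
    - [255,[0.32,0.07,-3.52],0]
    - [255,[0.62,0.04,-3.52],0]
    - [255,[0.92,0.01,-3.52],0]
    - [255,[1.22,-0.02,-3.52],0]
    - [255,[1.52,-0.05,-3.52],0]
    - [255,[1.82,-0.08,-3.52],0]

```text
time: 19.87
eef_pos: [0.5404, 0.0466, 0.0616]
ee_rot: [2.107, -2.329, -0.004]
force: [0.5, -0.1, -1.2]
width: 0.0108
```

drive_tool:
  targets:
    - [255,[0.3,-0.03,0],0]
    - [255,[0.6,-0.06,0],0]
    - [255,[0.9,-0.09,0],0]
    - [255,[1.05,-0.1,0],0]
    - [255,[1.05,-0.1,0],0]
    - [255,[1.05,-0.1,0],0]

```text
time: 20.37
eef_pos: [0.5649, 0.0443, 0.061]
ee_rot: [2.107, -2.327, -0.005]
force: [-0.4, -0.2, -0.8]
width: 0.0109
```

```bash
python3 look.py q_w 120 0 340 170
```

```text
20.37 [0.5649 0.0443 0.061 ] [-0.4 -0.2 -0.8] 0.0109
```

View pics/q_w_z.png

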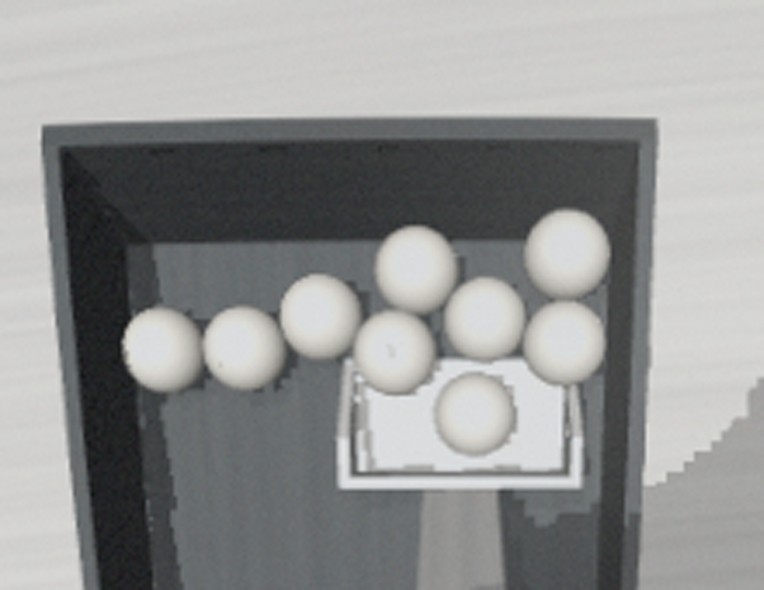

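drive_tool:
  targets:
    - [255,[0.15,-0.01,0],0]
    - [255,[0.3,-0.03,0],0]
    - [255,[0.45,-0.04,0],0]
    - [255,[0.45,-0.04,0],0]
    - [255,[0.45,-0.04,0],0]

```text
time: 20.83
eef_pos: [0.5764, 0.0433, 0.061]
ee_rot: [2.107, -2.328, -0.005]
force: [-1.1, -0.2, -0.4]
width: 0.0112
```

```bash
python3 look.py r_w 120 0 340 170
```

```text
20.83 [0.5764 0.0433 0.061 ] [-1.1 -0.2 -0.4] 0.0112
```

View pics/r_w_z.png

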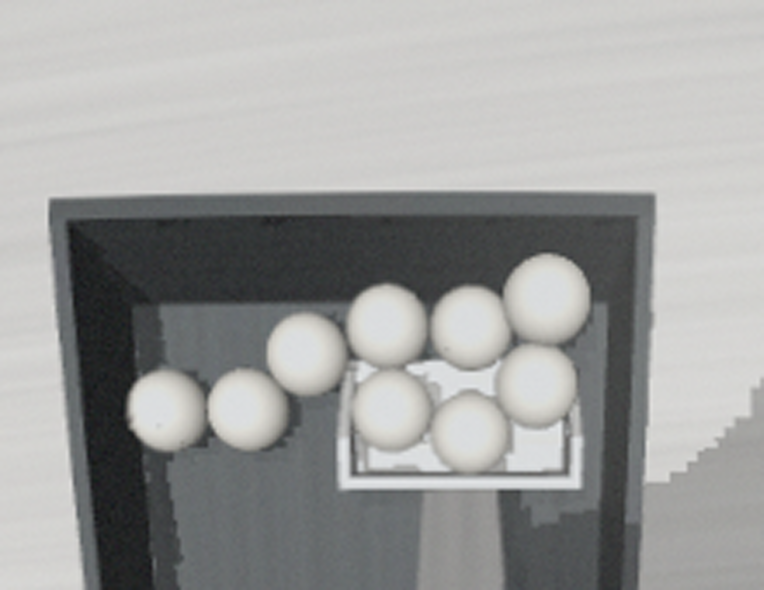

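Three balls sit in the pan (at about x 390, 470 and 535 in the crop). I lift slowly.

drive_tool:
  targets:
    - [255,[-0.05,0,0.05],0]
    - [255,[-0.1,0,0.15],0]
    - [255,[-0.1,0,0.3],0]
    - [255,[-0.1,0,0.5],0]
    - [255,[-0.1,0,0.75],0]
    - [255,[-0.1,0,1.0],0]
    - [255,[-0.1,0,1.3],0]
    - [255,[-0.1,0,1.6],0]
    - [255,[-0.1,0,1.9],0]
    - [255,[-0.1,0,2.1],0]
    - [255,[-0.1,0,2.2],0]
    - [255,[-0.1,0,2.2],0]

```text
time: 21.88
eef_pos: [0.5743, 0.0434, 0.1169]
ee_rot: [2.108, -2.328, -0.004]
force: [0.5, -0.0, -1.2]
width: 0.011
```

```bash
python3 look.py s_w 120 0 512 300
```

```text
21.88 [0.5743 0.0434 0.1169] [ 0.5 -0.  -1.2] 0.011
```

View pics/s_w_z.png

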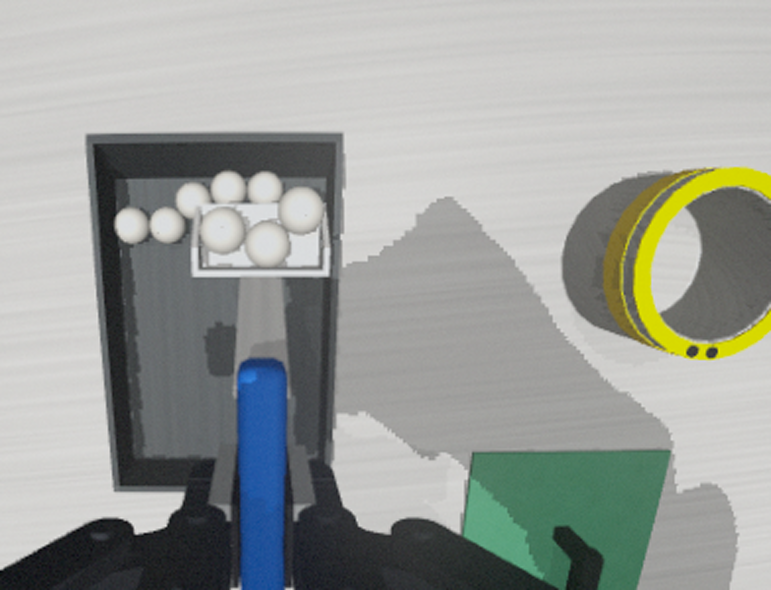

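drive_tool:
  targets:
    - [255,[-0.1,0.01,0],0]
    - [255,[-0.3,0.03,0],0]
    - [255,[-0.5,0.05,0],0]
    - [255,[-0.7,0.07,0],0]
    - [255,[-0.8,0.08,0],0]
    - [255,[-0.85,0.08,0],0]
    - [255,[-0.35,0.03,0],0]
    - [255,[0,0,0],0]
    - [255,[0.2,-0.02,0],0]
    - [255,[0.3,-0.03,0],0]
    - [255,[0.35,-0.03,0],0]
    - [255,[0.35,-0.03,0],0]

```text
time: 22.93
eef_pos: [0.5824, 0.0426, 0.116]
ee_rot: [2.107, -2.327, -0.005]
force: [-0.2, -1.4, -1.4]
width: 0.0111
```

```bash
python3 look.py t_w 120 0 512 300
```

```text
22.93 [0.5824 0.0426 0.116 ] [-0.2 -1.4 -1.4] 0.0111
```

View pics/t_w_z.png

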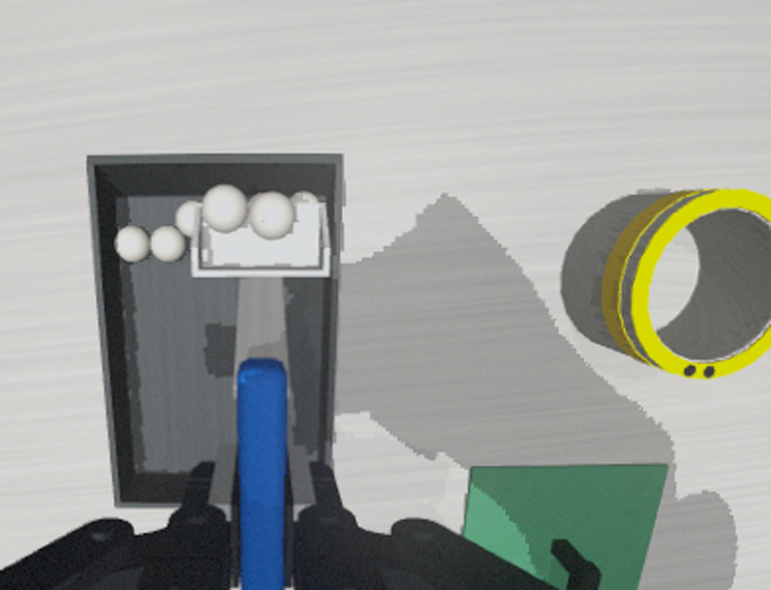

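drive_tool:
  targets:
    - [255,[-0.3,0.03,0],0]
    - [255,[-0.7,0.07,0],0]
    - [255,[-1.1,0.11,0],0]
    - [255,[-1.5,0.15,0],0]
    - [255,[-1.9,0.19,0],0]
    - [255,[-2.3,0.23,-0.3],0]
    - [255,[-2.6,0.26,-0.8],0]
    - [255,[-2.7,0.27,-1.4],0]
    - [255,[-2.7,0.27,-1.9],0]
    - [255,[-2.7,0.27,-1.9],0]

```text
time: 23.82
eef_pos: [0.5126, 0.0493, 0.0671]
ee_rot: [2.106, -2.324, -0.008]
force: [0.4, -0.7, -1.2]
width: 0.0109
```

```bash
python3 look.py u_w 120 0 400 210
```

```text
23.82 [0.5126 0.0493 0.0671] [ 0.4 -0.7 -1.2] 0.0109
```

View pics/u_w_z.png

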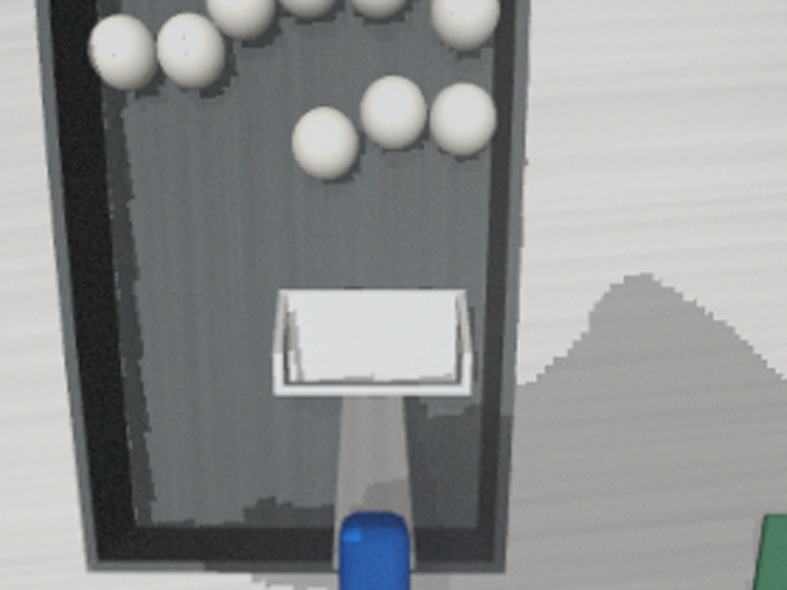

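drive_tool:
  targets:
    - [255,[0,0,-0.15],0]
    - [255,[0,0,-0.25],0]
    - [255,[0,0,-0.25],0]
    - [255,[0.3,-0.03,-0.25],0]
    - [255,[0.6,-0.06,-0.25],0]
    - [255,[0.9,-0.09,-0.25],0]
    - [255,[1.2,-0.12,-0.25],0]
    - [255,[1.5,-0.15,-0.25],0]
    - [255,[1.8,-0.18,-0.25],0]
    - [255,[2.1,-0.21,-0.25],0]
    - [255,[2.3,-0.23,-0.25],0]
    - [255,[2.3,-0.23,-0.25],0]

```text
time: 24.87
eef_pos: [0.5741, 0.0434, 0.0623]
ee_rot: [2.107, -2.329, -0.003]
force: [-0.8, -0.3, -0.7]
width: 0.0108
```

```bash
python3 look.py v_w 120 0 340 170
```

```text
24.87 [0.5741 0.0434 0.0623] [-0.8 -0.3 -0.7] 0.0108
```

View pics/v_w_z.png

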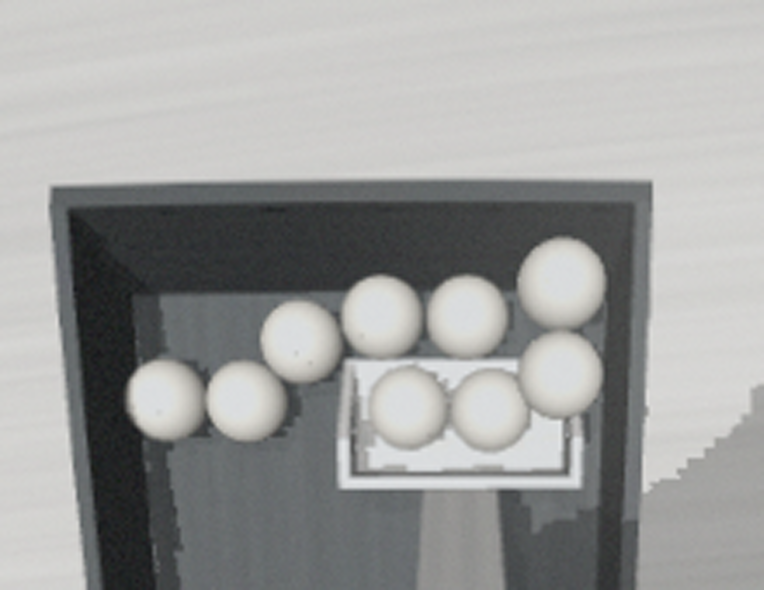

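drive_tool:
  targets:
    - [255,[0.1,-0.01,-0.03],0]
    - [255,[0.2,-0.02,-0.03],0]
    - [255,[0.3,-0.03,-0.03],0]
    - [255,[0.3,-0.03,-0.03],0]
    - [255,[0.3,-0.03,-0.03],0]

```text
time: 25.33
eef_pos: [0.5801, 0.0428, 0.0616]
ee_rot: [2.107, -2.327, -0.005]
force: [-0.3, 0.5, -1.3]
width: 0.0108
```

drive_tool:
  targets:
    - [255,[-0.02,0,0.05],0]
    - [255,[-0.05,0,0.15],0]
    - [255,[-0.05,0,0.3],0]
    - [255,[-0.05,0,0.5],0]
    - [255,[-0.05,0,0.75],0]
    - [255,[-0.05,0,1.0],0]
    - [255,[-0.05,0,1.3],0]
    - [255,[-0.05,0,1.6],0]
    - [255,[-0.05,0,1.9],0]
    - [255,[-0.05,0,2.1],0]
    - [255,[-0.05,0,2.2],0]
    - [255,[-0.05,0,2.2],0]

```text
time: 26.33
eef_pos: [0.5793, 0.0429, 0.1174]
ee_rot: [2.108, -2.329, -0.003]
force: [-0.3, 0.5, -1.2]
width: 0.0109
```

```bash
python3 look.py x_w 120 0 400 210
```

```text
26.33 [0.5793 0.0429 0.1174] [-0.3  0.5 -1.2] 0.0109
```

View pics/x_w_z.png

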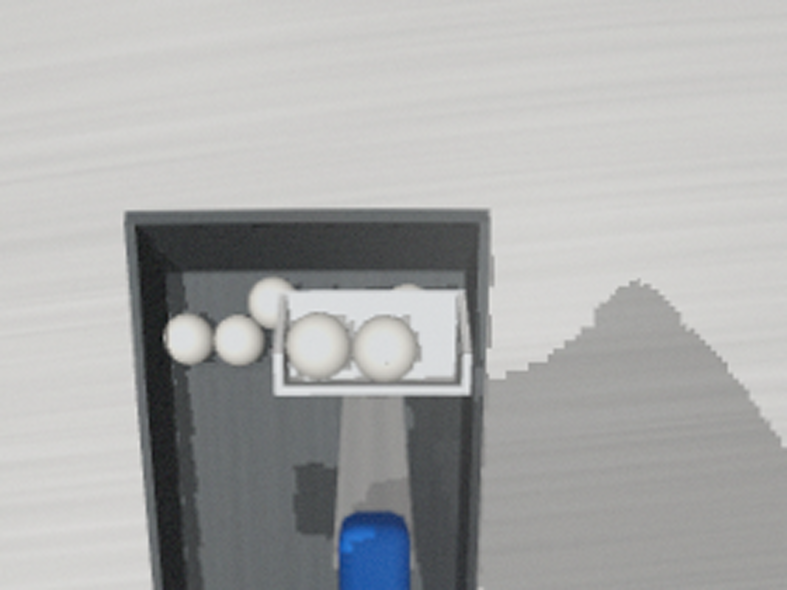

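drive_tool:
  targets:
    - [255,[-0.06,-0.2,0.2],0]
    - [255,[-0.18,-0.6,0.5],0]
    - [255,[-0.36,-1.2,0.8],0]
    - [255,[-0.6,-2.0,1.05],0]
    - [255,[-0.9,-3.0,1.2],0]
    - [255,[-1.26,-4.0,1.2],0]
    - [255,[-1.66,-5.0,1.2],0]
    - [255,[-2.06,-5.8,1.2],0]
    - [255,[-2.46,-6.4,1.2],0]
    - [255,[-2.82,-6.8,1.2],0]
    - [255,[-3.12,-7.0,1.2],0]
    - [255,[-3.42,-7.1,1.2],0]

```text
time: 27.38
eef_pos: [0.4926, -0.1356, 0.1468]
ee_rot: [2.106, -2.329, -0.004]
force: [-0.1, 0.6, -2.3]
width: 0.0111
```

drive_tool:
  targets:
    - [255,[-0.26,0,0],0]
    - [255,[-0.46,0,0],0]
    - [255,[-0.58,0,0],0]
    - [255,[-0.64,0,0],0]
    - [255,[-0.66,0,0],0]
    - [255,[-0.66,0,0],0]
    - [255,[-0.66,0,0],0]

```text
time: 27.97
eef_pos: [0.4773, -0.1344, 0.1467]
ee_rot: [2.108, -2.327, -0.004]
force: [0.1, -0.6, -0.9]
width: 0.0108
```

```bash
cat > jars.py <<'E'
import sys
from m1 import *
im,d,p,C=load("wrist",sys.argv[1]); X=world(im,d,p,C)
for c in ('blue','yellow','red'):
    m=cmask(im,c)>0; P=X[m]; P=P[(abs(P[:,2]-.055)<.003)]
    if len(P)<80: continue
    P=P[:,:2]*1000; A=np.c_[2*P,np.ones(len(P))]; s=np.linalg.lstsq(A,(P**2).sum(1),rcond=None)[0]
    print(c,len(P),s[:2].round(1),np.sqrt(s[2]+s[:2]@s[:2]).round(1))
E
python3 look.py y_w 0 0 512 384; python3 jars.py y_w
```

```text
27.97 [ 0.4773 -0.1344  0.1467] [ 0.1 -0.6 -0.9] 0.0108
blue 2231 [ 578.3 -276.9] 34.6
yellow 1712 [ 611.6 -143.2] 34.5
red 630 [ 513.7 -383.2] 32.3
```

View pics/y_w.png

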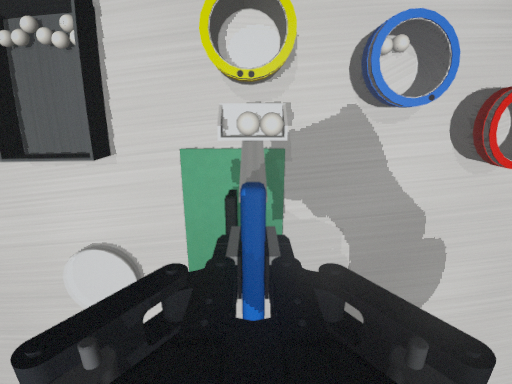

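drive_tool:
  targets:
    - [255,[0,0.06,-0.2],0]
    - [255,[0,0.18,-0.5],0]
    - [255,[0,0.3,-0.8],0]
    - [255,[0,0.36,-1.0],0]
    - [255,[0,0.36,-1.1],0]
    - [255,[0,0.36,-1.1],0]
    - [255,[0.3,0.33,-1.1],0]
    - [255,[0.94,0.27,-1.1],0]
    - [255,[1.94,0.17,-1.1],0]
    - [255,[0.94,0.27,-1.1],0]
    - [255,[0.3,0.33,-1.1],0]
    - [255,[0.3,0.33,-1.1],0]

```text
time: 29.02
eef_pos: [0.4812, -0.1269, 0.1191]
ee_rot: [2.104, -2.325, -0.009]
force: [-0.8, -0.5, -0.5]
width: 0.0109
```

```bash
python3 look.py z_w 0 0 512 384
```

```text
29.02 [ 0.4812 -0.1269  0.1191] [-0.8 -0.5 -0.5] 0.0109
```

View pics/z_w.png

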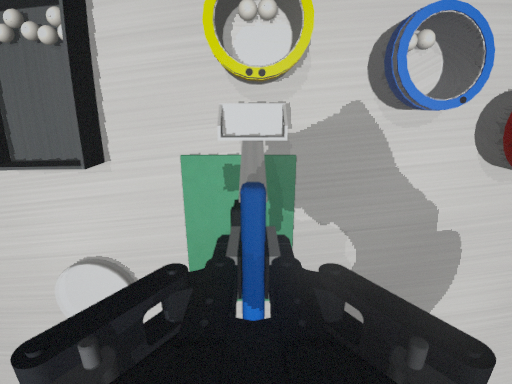

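drive_tool:
  targets:
    - [255,[0,0.4,0.8],0]
    - [255,[0.05,1.4,1.2],0]
    - [255,[0.1,2.8,1.2],0]
    - [255,[0.15,4.2,1.2],0]
    - [255,[0.15,5.6,1.2],0]
    - [255,[0.15,6.7,1.2],0]
    - [255,[0.15,7.2,1.2],0]
    - [255,[0.15,7.3,1.2],0]
    - [255,[0.15,7.3,1.2],0]
    - [255,[0.15,7.3,1.2],0]

```text
time: 29.9
eef_pos: [0.4886, 0.0546, 0.1492]
ee_rot: [2.105, -2.329, -0.003]
force: [0.8, -0.1, -0.6]
width: 0.0109
```

```bash
python3 look.py aa_w 150 0 400 180
python3 - <<'E'
from m2 import *
im,d,p,C=load("wrist","aa_w"); T=np.array([.601,.0593])
g=cv2.medianBlur(cv2.cvtColor(im,cv2.COLOR_RGB2GRAY),3)
cc=cv2.HoughCircles(g[:100],cv2.HOUGH_GRADIENT,1,12,param1=100,param2=10,minRadius=7,maxRadius=11)
for c in cc[0]:
    v=plane(p,C,[c[:2]],.011)[0][:2]-T
    if abs(v@ey)<.045: print(c,(v@ex*1000).round(1),(v@ey*1000).round(1))
E
```

```text
29.9 [0.4886 0.0546 0.1492] [ 0.8 -0.1 -0.6] 0.0109
[208.5  19.5   8.2] 43.2 25.2
[238.5  19.5   8.2] 42.9 -2.7
[275.5  24.5   8.2] 38.6 -37.0
[266.5   8.5   8. ] 52.3 -28.5
[222.5   5.5   9.6] 55.1 11.9
[190.5  18.5   8.2] 44.4 42.0
[255.5   23.5    7.25] 39.4 -18.4
```

View pics/aa_w_z.png

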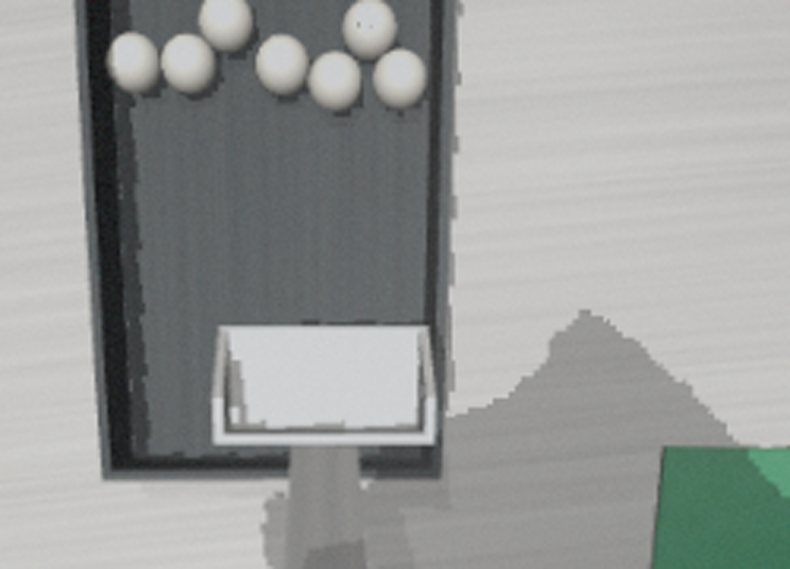

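drive_tool:
  targets:
    - [255,[0.6,-0.2,-0.8],0]
    - [255,[1.1,-0.36,-1.8],0]
    - [255,[1.1,-0.36,-2.6],0]
    - [255,[1.1,-0.36,-3.1],0]
    - [255,[1.1,-0.36,-3.4],0]
    - [255,[1.1,-0.36,-3.53],0]
    - [255,[1.1,-0.36,-3.53],0]
    - [255,[1.4,-0.39,-3.53],0]
    - [255,[1.7,-0.42,-3.53],0]
    - [255,[2.0,-0.45,-3.53],0]
    - [255,[2.3,-0.48,-3.53],0]
    - [255,[2.3,-0.48,-3.53],0]

```text
time: 30.95
eef_pos: [0.5486, 0.0438, 0.0614]
ee_rot: [-2.106, 2.33, 0.002]
force: [-0.6, 0.3, -0.2]
width: 0.0105
```

```bash
python3 look.py ab_w 120 0 340 170
```

```text
30.95 [0.5486 0.0438 0.0614] [-0.6  0.3 -0.2] 0.0105
```

View pics/ab_w_z.png

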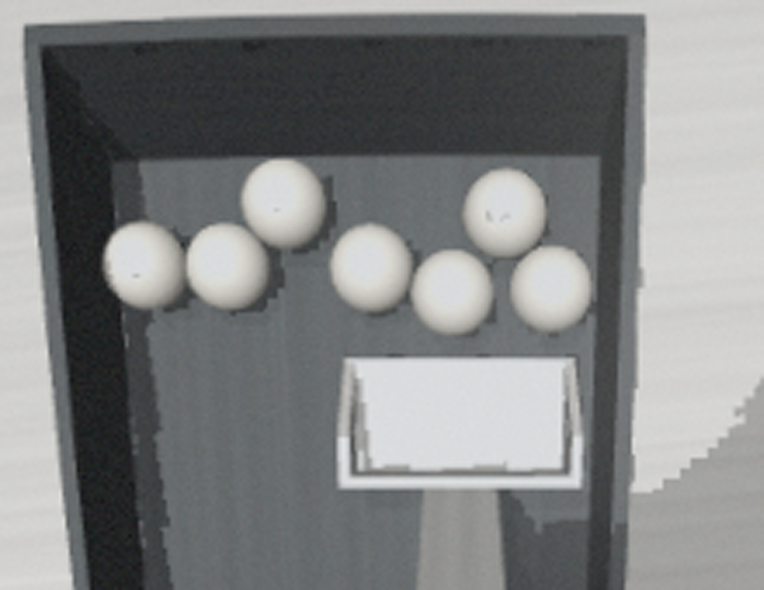

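drive_tool:
  targets:
    - [255,[0.2,-0.05,0],0]
    - [255,[0.4,-0.09,0],0]
    - [255,[0.6,-0.12,0],0]
    - [255,[0.8,-0.14,0],0]
    - [255,[1.0,-0.16,0],0]
    - [255,[1.0,-0.16,0],0]
    - [255,[1.0,-0.16,0],0]

```text
time: 31.58
eef_pos: [0.5708, 0.04, 0.0608]
ee_rot: [2.107, -2.328, -0.005]
force: [-0.0, 1.0, -0.5]
width: 0.0103
```

```bash
python3 look.py ac_w 120 0 340 170
```

```text
31.58 [0.5708 0.04   0.0608] [-0.   1.  -0.5] 0.0103
```

View pics/ac_w_z.png

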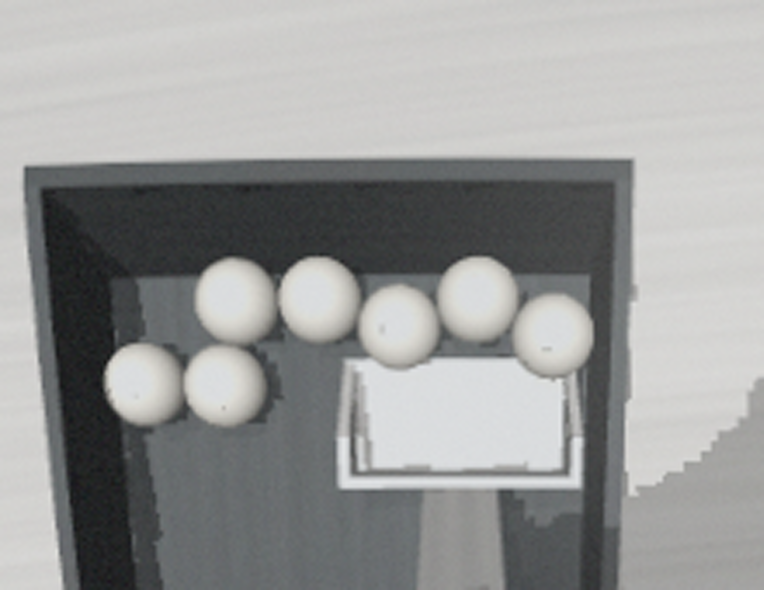

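drive_tool:
  targets:
    - [255,[0.15,-0.01,0],0]
    - [255,[0.3,-0.03,0],0]
    - [255,[0.4,-0.04,0],0]
    - [255,[0.4,-0.04,0],0]
    - [255,[0.4,-0.04,0],0]

```text
time: 32.05
eef_pos: [0.5809, 0.039, 0.0609]
ee_rot: [2.107, -2.328, -0.004]
force: [-1.0, -0.5, -0.3]
width: 0.0112
```

```bash
python3 look.py ad_w 120 0 340 170
```

```text
32.05 [0.5809 0.039  0.0609] [-1.  -0.5 -0.3] 0.0112
```

View pics/ad_w_z.png

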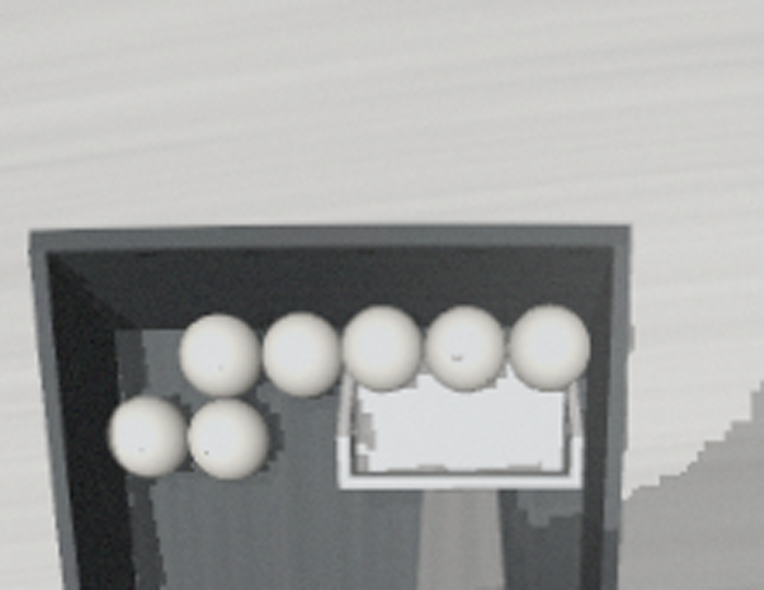

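drive_tool:
  targets:
    - [255,[0.08,-0.01,0],0]
    - [255,[0.12,-0.01,0.05],0]
    - [255,[0.17,-0.02,0.15],0]
    - [255,[0.23,-0.02,0.3],0]
    - [255,[0.3,-0.03,0.5],0]
    - [255,[0.39,-0.04,0.75],0]
    - [255,[0.48,-0.05,1.0],0]
    - [255,[0.57,-0.06,1.25],0]
    - [255,[0.66,-0.07,1.5],0]
    - [255,[0.74,-0.07,1.7],0]
    - [255,[0.78,-0.08,1.8],0]
    - [255,[0.8,-0.08,1.85],0]

```text
time: 33.1
eef_pos: [0.6012, 0.037, 0.1078]
ee_rot: [2.108, -2.328, -0.004]
force: [-0.1, -0.6, -0.8]
width: 0.0108
```

```bash
python3 look.py ae_w 120 0 340 170
```

```text
33.1 [0.6012 0.037  0.1078] [-0.1 -0.6 -0.8] 0.0108
```

View pics/ae_w_z.png

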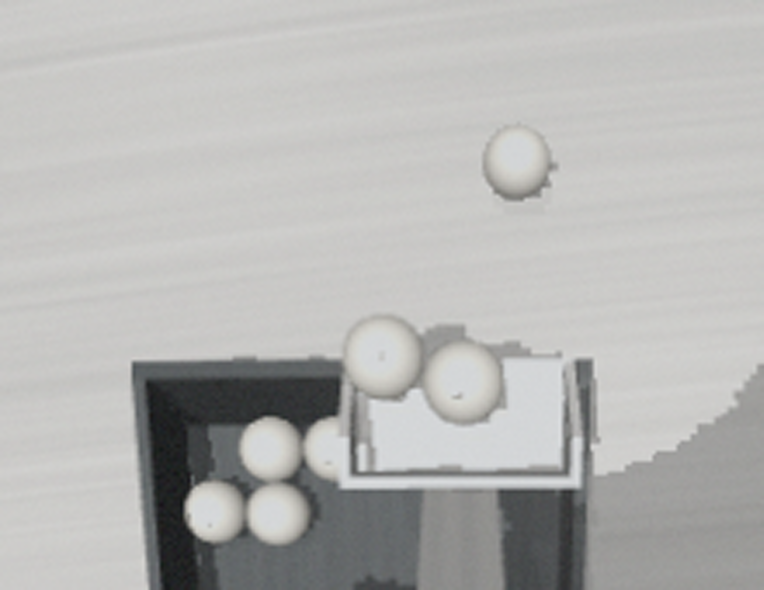

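drive_tool:
  targets:
    - [255,[-0.03,0,0],0]
    - [255,[-0.09,0.01,0],0]
    - [255,[-0.18,0.02,0],0]
    - [255,[-0.3,0.03,0],0]
    - [255,[-0.45,0.04,0],0]
    - [255,[-0.63,0.06,0],0]
    - [255,[-0.83,0.08,0],0]
    - [255,[-1.03,0.1,0],0]
    - [255,[-1.23,0.12,0],0]
    - [255,[-1.43,0.14,0],0]
    - [255,[-1.63,0.16,0],0]
    - [255,[-1.83,0.18,0],0]

```text
time: 34.15
eef_pos: [0.5544, 0.0417, 0.1072]
ee_rot: [2.107, -2.327, -0.005]
force: [-0.3, 0.0, -0.5]
width: 0.011
```

drive_tool:
  targets:
    - [255,[-0.2,0.02,0],0]
    - [255,[-0.35,0.04,0],0]
    - [255,[-0.45,0.05,0],0]
    - [255,[-0.5,0.05,0],0]
    - [255,[-0.5,0.05,0],0]

```text
time: 34.57
eef_pos: [0.5421, 0.0428, 0.1072]
ee_rot: [2.107, -2.327, -0.005]
force: [-0.3, 0.0, -0.7]
width: 0.0107
```

```bash
python3 look.py af_w 120 0 340 170; python3 look.py af_sc 250 150 400 300 scene
```

```text
34.57 [0.5421 0.0428 0.1072] [-0.3  0.  -0.7] 0.0107
34.62 [0.5425 0.0428 0.1072] [ 0.5  0.6 -1. ] 0.0111
```

View pics/af_w_z.png

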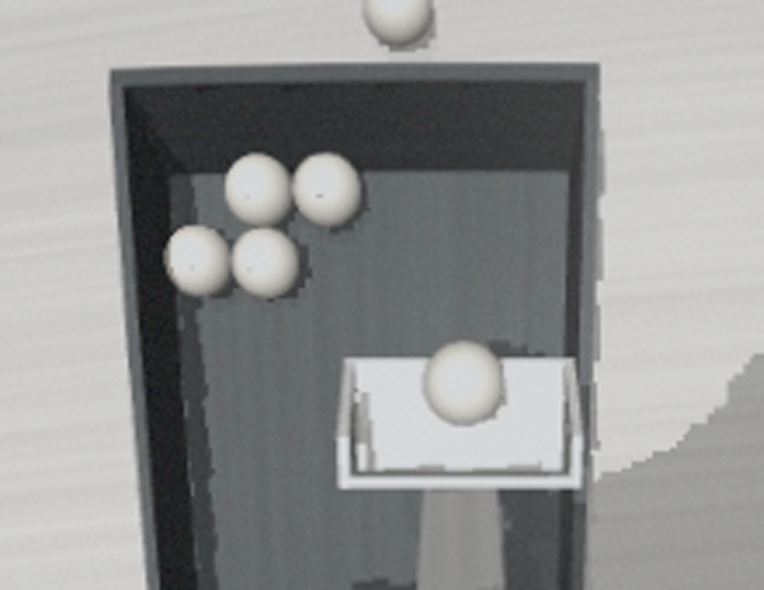

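View pics/af_sc_z.png

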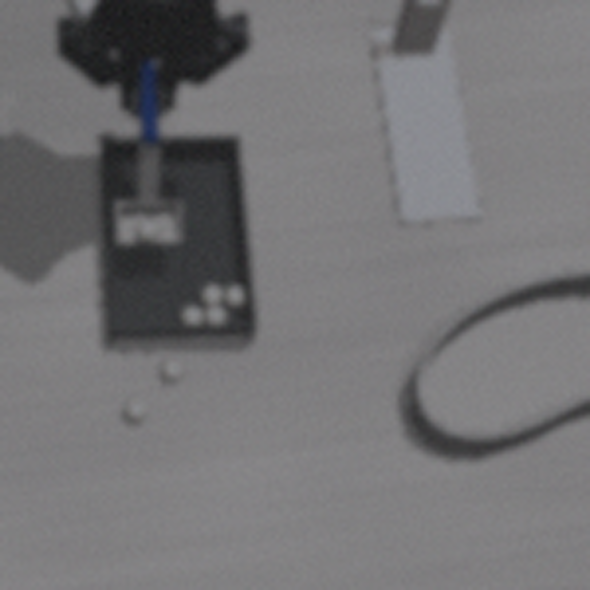

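drive_tool:
  targets:
    - [255,[-0.02,0.1,0],0]
    - [255,[-0.05,0.3,0],0]
    - [255,[-0.09,0.55,0],0]
    - [255,[-0.13,0.85,0],0]
    - [255,[-0.17,1.15,0],0]
    - [255,[-0.2,1.4,-0.1],0]
    - [255,[-0.22,1.58,-0.4],0]
    - [255,[-0.23,1.68,-0.8],0]
    - [255,[-0.23,1.72,-1.2],0]
    - [255,[-0.23,1.72,-1.5],0]
    - [255,[-0.23,1.72,-1.75],0]
    - [255,[-0.23,1.72,-1.84],0]

```text
time: 35.67
eef_pos: [0.5352, 0.0854, 0.0598]
ee_rot: [2.105, -2.325, -0.007]
force: [-5.7, 0.7, 13.0]
width: 0.0109
```

```bash
python3 look.py ag_w 170 0 390 170
```

```text
35.67 [0.5352 0.0854 0.0598] [-5.7  0.7 13. ] 0.0109
```

View pics/ag_w_z.png

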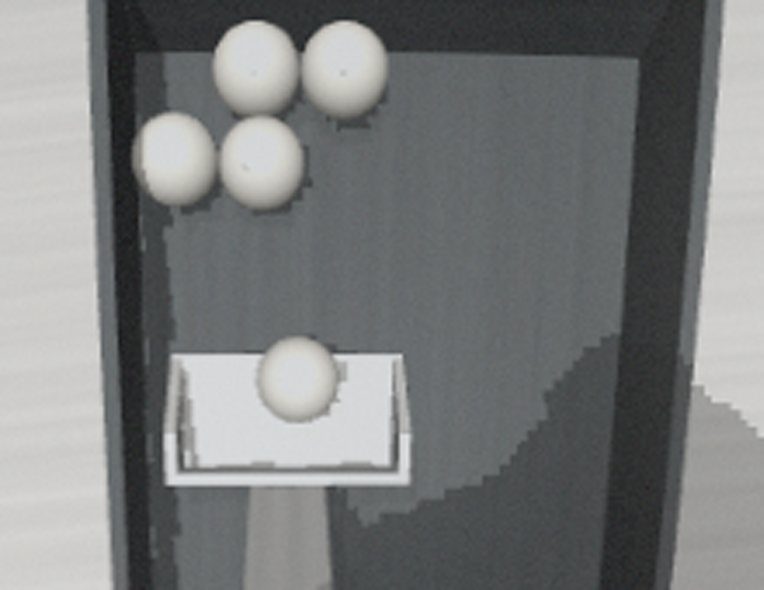

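drive_tool:
  targets:
    - [255,[0,0.02,0.04],0]
    - [255,[0.2,0.02,0.04],0]
    - [255,[0.45,0,0.04],0]
    - [255,[0.7,-0.03,0.04],0]
    - [255,[0.95,-0.05,0.04],0]
    - [255,[1.2,-0.08,0.04],0]
    - [255,[1.45,-0.1,0.04],0]
    - [255,[1.45,-0.1,0.04],0]
    - [255,[1.45,-0.1,0.04],0]

```text
time: 36.47
eef_pos: [0.5732, 0.0832, 0.062]
ee_rot: [2.107, -2.328, -0.005]
force: [-0.6, 0.0, -1.0]
width: 0.0111
```

```bash
python3 look.py ah_w 170 0 390 170
```

```text
36.47 [0.5732 0.0832 0.062 ] [-0.6  0.  -1. ] 0.0111
```

View pics/ah_w_z.png

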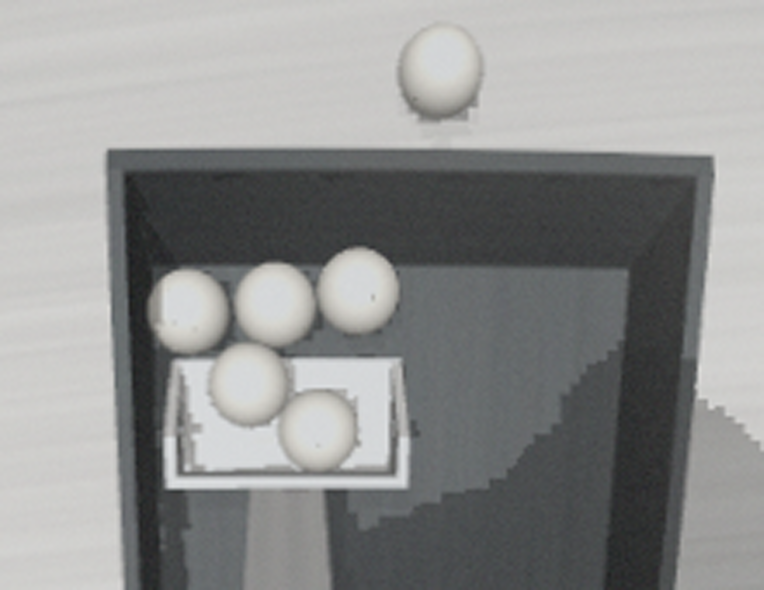

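drive_tool:
  targets:
    - [255,[0.12,-0.01,-0.03],0]
    - [255,[0.24,-0.02,-0.03],0]
    - [255,[0.36,-0.03,-0.03],0]
    - [255,[0.4,-0.04,-0.03],0]
    - [255,[0.4,-0.04,-0.03],0]
    - [255,[0.4,-0.04,-0.03],0]

```text
time: 37.02
eef_pos: [0.5828, 0.0823, 0.0613]
ee_rot: [2.107, -2.328, -0.005]
force: [-0.2, 0.1, -0.6]
width: 0.0106
```

```bash
python3 look.py ai_w 170 0 390 170
```

```text
37.02 [0.5828 0.0823 0.0613] [-0.2  0.1 -0.6] 0.0106
```

View pics/ai_w_z.png

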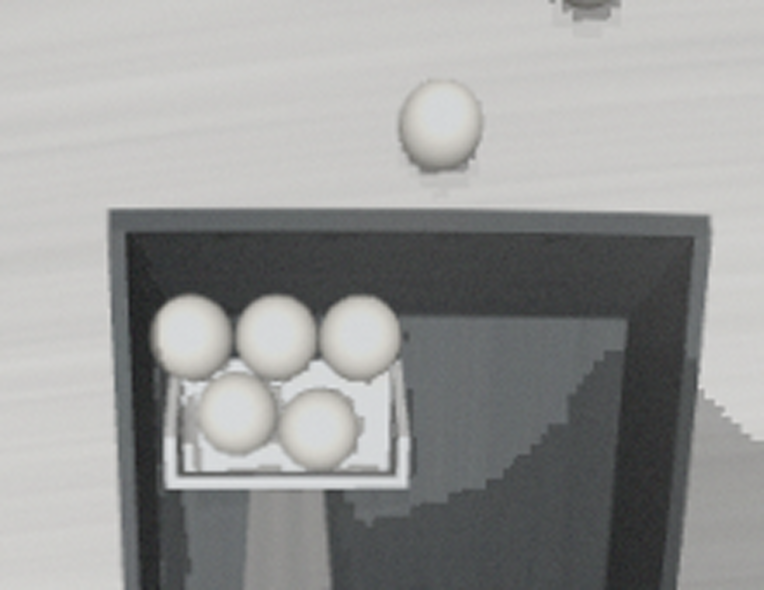

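Two are seated in the pan (crop (238,412), (318,428)), with three at the wall. I back off a little, then lift slowly.

drive_tool:
  targets:
    - [255,[-0.05,0.01,0.04],0]
    - [255,[-0.1,0.01,0.1],0]
    - [255,[-0.14,0.01,0.2],0]
    - [255,[-0.16,0.02,0.4],0]
    - [255,[-0.16,0.02,0.65],0]
    - [255,[-0.16,0.02,0.95],0]
    - [255,[-0.16,0.02,1.25],0]
    - [255,[-0.16,0.02,1.55],0]
    - [255,[-0.16,0.02,1.85],0]
    - [255,[-0.16,0.02,2.1],0]
    - [255,[-0.16,0.02,2.2],0]
    - [255,[-0.16,0.02,2.2],0]

```text
time: 38.07
eef_pos: [0.5793, 0.0829, 0.1173]
ee_rot: [2.108, -2.329, -0.004]
force: [-0.5, -0.7, -1.1]
width: 0.0113
```

```bash
python3 look.py aj_w 170 0 390 170
```

```text
38.07 [0.5793 0.0829 0.1173] [-0.5 -0.7 -1.1] 0.0113
```

View pics/aj_w_z.png

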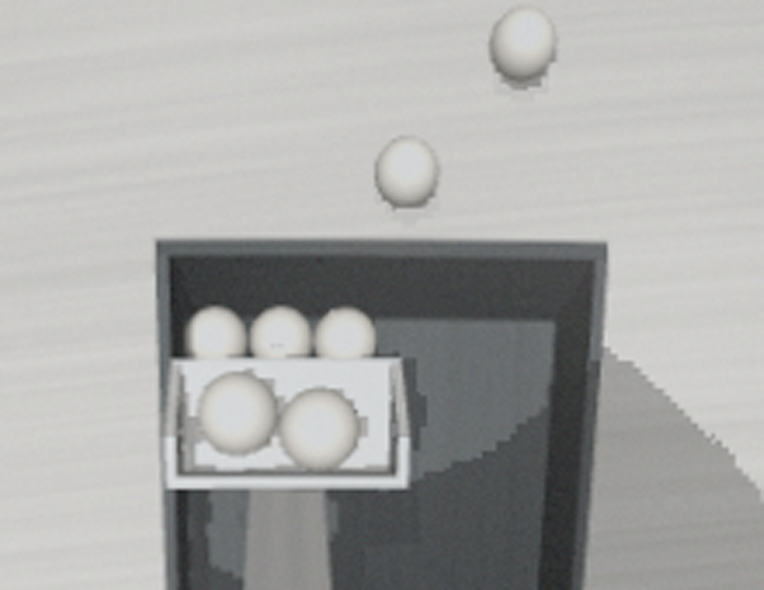

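drive_tool:
  targets:
    - [255,[-0.06,-0.2,0.2],0]
    - [255,[-0.18,-0.6,0.5],0]
    - [255,[-0.36,-1.2,0.8],0]
    - [255,[-0.6,-2.0,1.05],0]
    - [255,[-0.9,-3.0,1.2],0]
    - [255,[-1.26,-4.1,1.2],0]
    - [255,[-1.68,-5.2,1.2],0]
    - [255,[-2.16,-6.3,1.2],0]
    - [255,[-2.7,-7.4,1.2],0]
    - [255,[-3.24,-8.5,1.2],0]
    - [255,[-3.78,-9.6,1.2],0]
    - [255,[-4.32,-10.7,1.2],0]

```text
time: 39.12
eef_pos: [0.4692, -0.187, 0.1468]
ee_rot: [2.105, -2.328, -0.004]
force: [0.4, -0.6, -2.3]
width: 0.0108
```

drive_tool:
  targets:
    - [255,[-0.54,-1.1,0],0]
    - [255,[-1.08,-2.2,0],0]
    - [255,[-1.62,-3.3,0],0]
    - [255,[-2.12,-4.3,0],0]
    - [255,[-2.56,-5.2,0],0]
    - [255,[-2.94,-6.0,0],0]
    - [255,[-3.26,-6.6,0],0]
    - [255,[-3.52,-7.0,0],0]
    - [255,[-3.72,-7.25,0],0]
    - [255,[-3.86,-7.4,0],0]
    - [255,[-3.94,-7.47,0],0]
    - [255,[-3.98,-7.5,0],0]

```text
time: 40.12
eef_pos: [0.3714, -0.3716, 0.1465]
ee_rot: [2.108, -2.327, -0.005]
force: [-0.2, -0.2, -1.2]
width: 0.0109
```

drive_tool:
  targets:
    - [255,[0,0,0],0]
    - [255,[0,0,0],0]
    - [255,[0,0,0],0]

```text
time: 40.37
eef_pos: [0.372, -0.3714, 0.1464]
ee_rot: [2.109, -2.326, -0.005]
force: [-0.1, -0.6, -0.8]
width: 0.0106
```

```bash
python3 look.py ak_w 0 0 512 384; python3 jars.py ak_w
```

```text
40.37 [ 0.372  -0.3714  0.1464] [-0.1 -0.6 -0.8] 0.0106
red 1493 [ 513.5 -386.7] 34.4
```

View pics/ak_w.png

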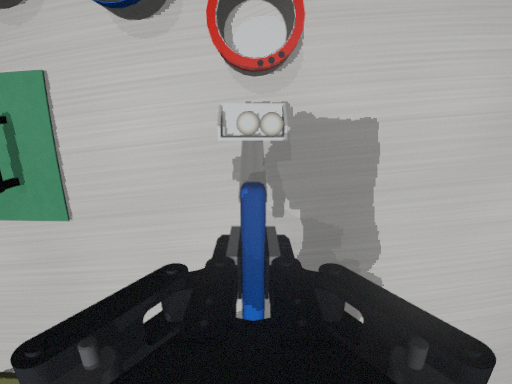

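drive_tool:
  targets:
    - [255,[0,0.05,-0.2],0]
    - [255,[0,0.1,-0.5],0]
    - [255,[0,0.14,-0.8],0]
    - [255,[0,0.14,-1.0],0]
    - [255,[0,0.14,-1.1],0]
    - [255,[0,0.14,-1.1],0]
    - [255,[0.2,0.12,-1.1],0]
    - [255,[0.6,0.08,-1.1],0]
    - [255,[1.26,0.02,-1.1],0]
    - [255,[2.26,-0.08,-1.1],0]
    - [255,[1.26,0.02,-1.1],0]
    - [255,[0.6,0.08,-1.1],0]

```text
time: 41.42
eef_pos: [0.3895, -0.3701, 0.1194]
ee_rot: [-2.111, 2.326, -0.001]
force: [-1.9, 0.3, -0.8]
width: 0.0113
```

drive_tool:
  targets:
    - [255,[0,0,0],0]
    - [255,[0,0,0],0]

```text
time: 41.58
eef_pos: [0.3867, -0.3706, 0.1192]
ee_rot: [2.106, -2.328, -0.003]
force: [-0.2, -0.9, -0.5]
width: 0.0108
```

```bash
python3 look.py al_w 0 0 512 384; python3 look.py al_sc 60 100 480 300 scene
```

```text
41.58 [ 0.3867 -0.3706  0.1192] [-0.2 -0.9 -0.5] 0.0108
41.63 [ 0.3878 -0.3706  0.1194] [ 1.6  0.3 -0.6] 0.011
```

View pics/al_w.png

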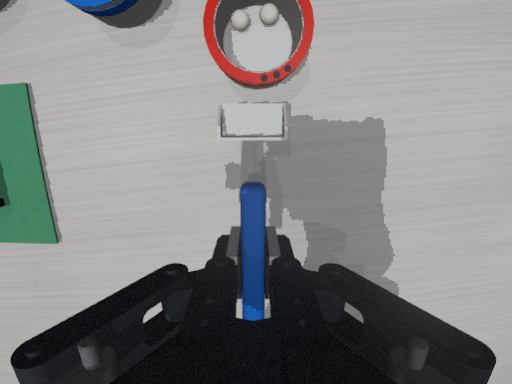

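View pics/al_sc_z.png

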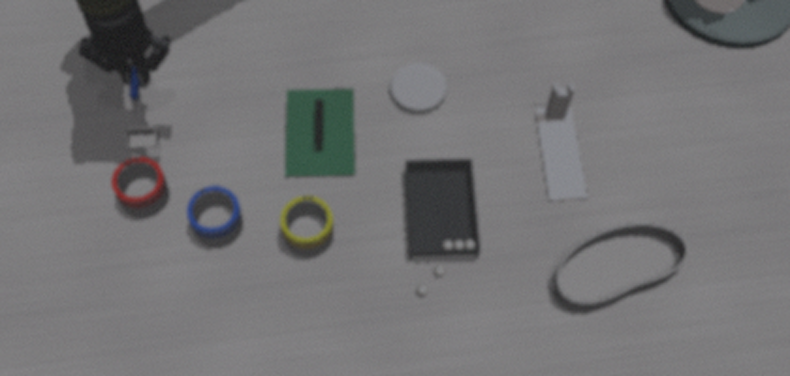

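drive_tool:
  targets:
    - [255,[0,0.3,0.7],0]
    - [255,[0,1.0,1.4],0]
    - [255,[0.2,2.2,1.9],0]
    - [255,[0.4,3.6,1.9],0]
    - [255,[0.7,5.1,1.9],0]
    - [255,[1.0,6.6,1.9],0]
    - [255,[1.3,8.1,1.9],0]
    - [255,[1.6,9.6,1.9],0]
    - [255,[1.9,11.1,1.9],0]
    - [255,[2.2,12.6,1.9],0]
    - [255,[2.5,14.1,1.9],0]
    - [255,[2.8,15.6,1.9],0]

```text
time: 42.68
eef_pos: [0.4577, 0.023, 0.1668]
ee_rot: [-2.11, 2.327, 0.004]
force: [-0.1, -0.0, -0.1]
width: 0.0108
```

drive_tool:
  targets:
    - [255,[0.3,1.5,0],0]
    - [255,[0.6,3.0,0],0]
    - [255,[0.9,4.5,0],0]
    - [255,[1.2,6.0,0],0]
    - [255,[1.4,7.5,0],0]
    - [255,[1.5,8.8,0],0]
    - [255,[1.5,9.6,0],0]
    - [255,[1.5,9.9,0],0]
    - [255,[1.5,9.9,0],0]
    - [255,[1.5,9.9,0],0]
    - [255,[1.5,9.9,0],0]
    - [255,[1.5,9.9,0],0]

```text
time: 43.68
eef_pos: [0.4942, 0.2649, 0.1663]
ee_rot: [2.103, -2.329, -0.003]
force: [-0.0, 0.2, -0.7]
width: 0.0112
```

```bash
python3 look.py am_w 0 0 512 384; python3 -c "
from h import *
print(env.state()['eef_pos'],env.state()['ee_rot'])"
```

```text
43.68 [0.4942 0.2649 0.1663] [-0.   0.2 -0.7] 0.0112
[0.49424238 0.26520589 0.16636856] [ 2.10338134 -2.32951729 -0.00320074]
```

View pics/am_w.png

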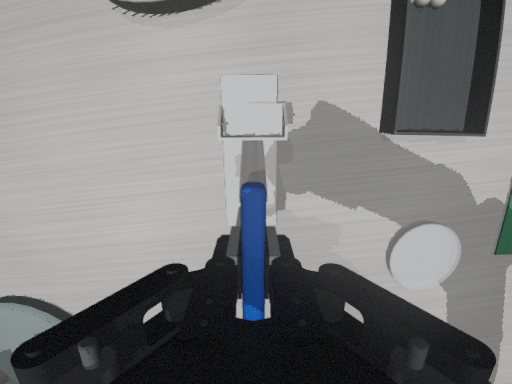

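drive_tool:
  targets:
    - [255,[0,0.07,-0.5],0]
    - [255,[0,0.07,-1.3],0]
    - [255,[0,0.07,-2.1],0]
    - [255,[0,0.07,-2.8],0]
    - [255,[0,0.07,-3.3],0]
    - [255,[0,0.07,-3.5],0]
    - [255,[0,0.07,-3.5],0]
    - [255,[0,0.07,-3.5],0]
    - [255,[0,0.07,-3.5],0]

```text
time: 44.48
eef_pos: [0.4945, 0.2692, 0.0798]
ee_rot: [2.108, -2.329, -0.004]
force: [0.2, 0.2, -0.1]
width: 0.011
```

```bash
python3 look.py an_s 100 200 300 340 side
```

```text
44.48 [0.4945 0.2692 0.0798] [ 0.2  0.2 -0.1] 0.011
```

View pics/an_s_z.png

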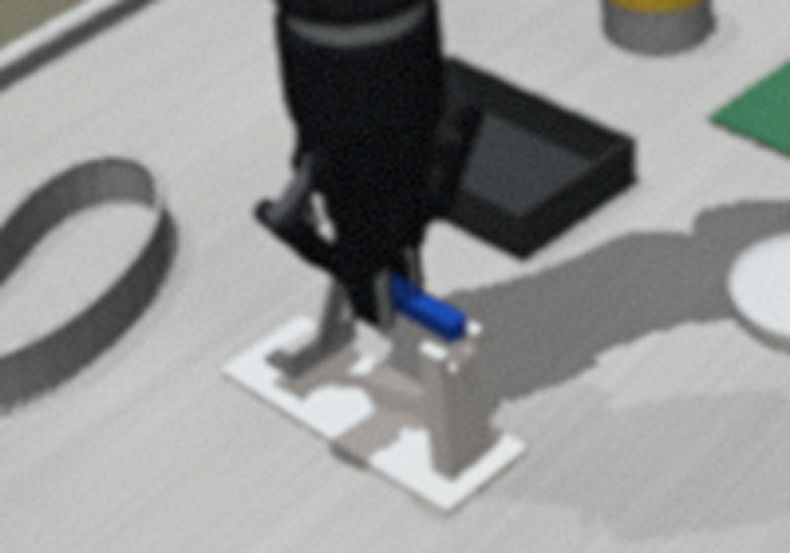

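drive_tool:
  targets:
    - [255,[0,-0.08,0],0]
    - [255,[0,-0.08,-0.15],0]
    - [255,[0,-0.08,-0.3],0]
    - [255,[0,-0.08,-0.45],0]
    - [255,[0,-0.08,-0.57],0]
    - [255,[0,-0.08,-0.64],0]
    - [255,[0,-0.08,-0.64],0]
    - [255,[0,-0.08,-0.64],0]

```text
time: 45.2
eef_pos: [0.4936, 0.2671, 0.0634]
ee_rot: [2.107, -2.327, -0.004]
force: [-1.0, -1.0, 7.6]
width: 0.0108
```

```bash
python3 look.py ao_s 100 200 300 340 side
```

```text
45.2 [0.4936 0.2671 0.0634] [-1.  -1.   7.6] 0.0108
```

View pics/ao_s_z.png

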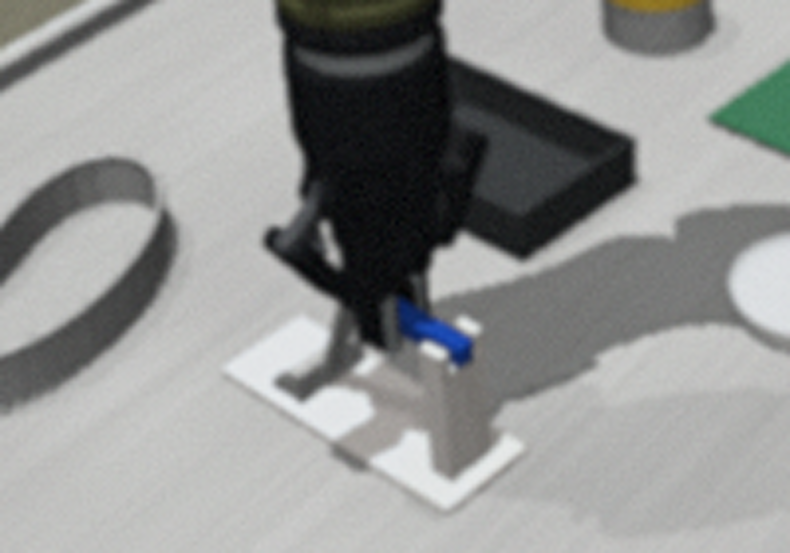

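drive_tool:
  targets:
    - [0,[0,0,0],0]
    - [0,[0,0,0],0]
    - [0,[0,0,0],0]
    - [0,[0,0,0],0]
    - [0,[0,0,0],0]
    - [0,[0,0,0],0]
    - [0,[0,0,0.6],0]
    - [0,[0,0,1.6],0]
    - [0,[0,0,3.0],0]
    - [0,[0,0,4.4],0]
    - [0,[0,0,5.6],0]
    - [0,[0,0,6.2],0]

```text
time: 46.25
eef_pos: [0.4952, 0.2681, 0.2217]
ee_rot: [-2.106, 2.326, 0.003]
force: [-0.0, 0.2, -0.6]
width: 0.0853
```

```bash
python3 look.py ap_s 100 120 400 340 side;python3 look.py ap_w 0 0 512 384
```

```text
46.25 [0.4952 0.2681 0.2217] [-0.   0.2 -0.6] 0.0853
46.3 [0.4961 0.2687 0.2232] [-0.   0.9  1.3] 0.0854
```

View pics/ap_s_z.png

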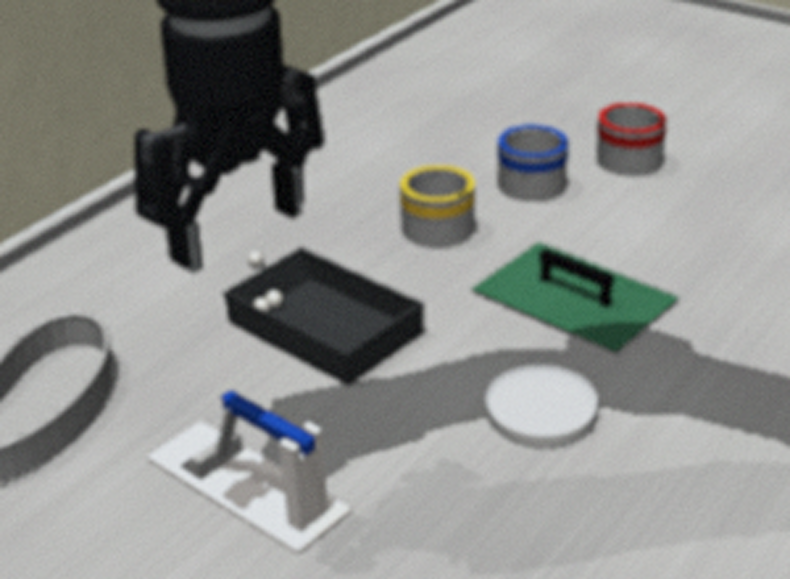

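View pics/ap_w.png

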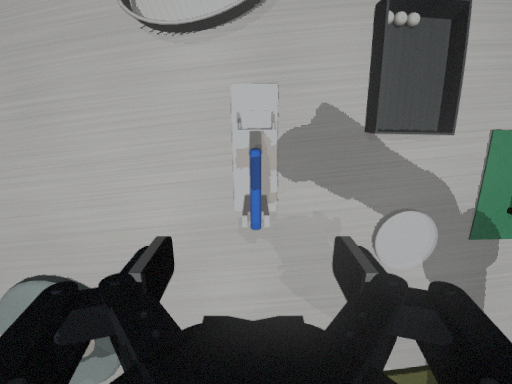

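drive_tool:
  targets:
    - [0,[-0.1,-0.6,0],0]
    - [0,[-0.3,-1.8,0],0]
    - [0,[-0.55,-3.2,0],0]
    - [0,[-0.8,-4.7,0],0]
    - [0,[-1.05,-6.2,0],0]
    - [0,[-1.3,-7.7,0],0]
    - [0,[-1.55,-9.2,0],0]
    - [0,[-1.8,-10.7,0],0]
    - [0,[-2.05,-12.2,0],0]
    - [0,[-2.3,-13.7,-0.3],0]
    - [0,[-2.5,-14.7,-1.0],0]
    - [0,[-2.53,-15.0,-2.0],0]

```text
time: 47.35
eef_pos: [0.4291, -0.1135, 0.1674]
ee_rot: [2.096, -2.335, -0.001]
force: [0.5, 0.1, -0.5]
width: 0.0854
```

drive_tool:
  targets:
    - [0,[0,-0.05,-1.0],0]
    - [0,[0,-0.05,-2.0],0]
    - [0,[0,-0.05,-2.8],0]
    - [0,[0,-0.05,-3.2],0]
    - [0,[0,-0.05,-3.2],0]
    - [0,[0,-0.05,-3.2],0]

```text
time: 47.85
eef_pos: [0.4296, -0.1089, 0.087]
ee_rot: [2.106, -2.326, -0.008]
force: [0.3, -0.3, 0.7]
width: 0.0856
```

```bash
python3 look.py aq_w 0 0 512 384
python3 - <<'E'
from m1 import *
im,d,p,C=load("wrist","aq_w"); X=world(im,d,p,C)
c=lid(im,p,C,.007); bar(im,p,C,c,.040)
E
```

```text
47.85 [ 0.4296 -0.1089  0.087 ] [ 0.3 -0.3  0.7] 0.0856
lid rect mm ((432.5726013183594, -107.53756713867188), (108.85375213623047, 162.32188415527344), 84.33392333984375)
bar px 251.33700440528634 203.29515418502203 mm ((434.0649108886719, -107.81483459472656), (10.81775951385498, 79.25886535644531), 83.7813720703125) [ 0.4346563  -0.10785685] 1362
```

View pics/aq_w.png

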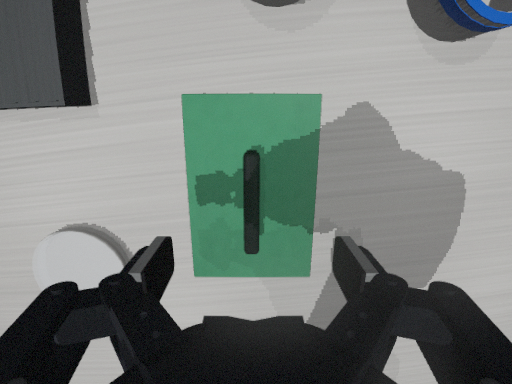

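drive_tool:
  targets:
    - [0,[0.12,0.02,-0.6],0]
    - [0,[0.12,0.02,-1.3],0]
    - [0,[0.12,0.02,-2.0],0]
    - [0,[0.12,0.02,-2.4],0]
    - [0,[0.12,0.02,-2.65],0]
    - [0,[0.12,0.02,-2.68],0]
    - [255,[0.12,0.02,-2.68],0]
    - [255,[0.12,0.02,-2.68],0]
    - [255,[0.12,0.02,-2.68],0]
    - [255,[0.12,0.02,-2.68],0]
    - [255,[0.12,0.02,-2.68],0]
    - [255,[0.12,0.02,-2.68],0]

```text
time: 48.9
eef_pos: [0.4339, -0.1086, 0.0212]
ee_rot: [2.107, -2.328, -0.004]
force: [2.7, 5.1, 1.9]
width: 0.0124
```

drive_tool:
  targets:
    - [255,[0,0,0],0]
    - [255,[0,0,0],0]
    - [255,[0,0,0],0]

```text
time: 49.15
eef_pos: [0.4339, -0.1086, 0.0213]
ee_rot: [2.108, -2.328, -0.004]
force: [0.1, 0.6, 4.3]
width: 0.0105
```

drive_tool:
  targets:
    - [255,[0,0,0.3],0]
    - [255,[0,0,1.0],0]
    - [255,[0,0,2.0],0]
    - [255,[0,0,3.0],0]
    - [255,[0.4,0.4,3.8],0]
    - [255,[1.2,1.2,4.0],0]
    - [255,[2.2,2.2,4.0],0]
    - [255,[3.2,3.2,4.0],0]
    - [255,[4.2,4.2,4.0],0]
    - [255,[5.2,5.2,4.0],0]
    - [255,[6.0,6.0,4.0],0]
    - [255,[6.5,6.5,4.0],0]

```text
time: 50.15
eef_pos: [0.5977, 0.0576, 0.1208]
ee_rot: [-2.111, 2.326, 0.007]
force: [0.8, 0.4, -3.3]
width: 0.0106
```

drive_tool:
  targets:
    - [255,[0.24,0.2,0],0]
    - [255,[0.24,0.2,0],0]
    - [255,[0.24,0.2,-0.6],0]
    - [255,[0.24,0.2,-1.2],0]
    - [255,[0.24,0.2,-1.2],0]
    - [255,[0.24,0.2,-1.2],0]
    - [255,[0.24,0.2,-1.2],0]

```text
time: 50.73
eef_pos: [0.6017, 0.0577, 0.0913]
ee_rot: [2.106, -2.328, -0.004]
force: [0.2, 0.2, -2.1]
width: 0.0105
```

```bash
python3 look.py ar_w 0 0 512 384;python3 look.py ar_s 100 120 400 340 side
python3 - <<'E'
from m1 import *
im,d,p,C=load("wrist","ar_w"); z=.0
import numpy as np
f=np.load("ar_w.npz"); zt=f['pos'][2]-.0213+.007; print(f['pos'],zt)
c=lid(im,p,C,zt)
E
```

```text
50.73 [0.6017 0.0577 0.0913] [ 0.2  0.2 -2.1] 0.0105
50.78 [0.6021 0.0581 0.0917] [-0.4 -0.2 -2.2] 0.0107
[0.60165005 0.05773823 0.09132736] 0.07702736055219105
lid rect mm ((572.9736938476562, 49.94941711425781), (175.95068359375, 216.0152130126953), 83.91716003417969)
```

View pics/ar_w.png

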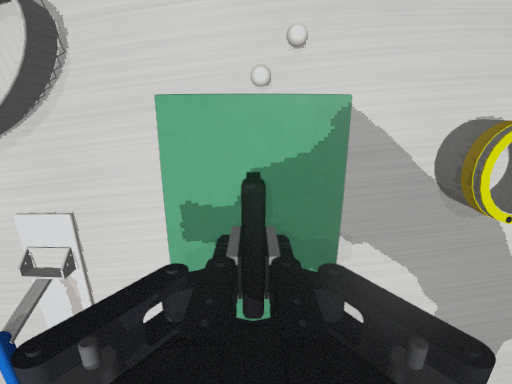

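View pics/ar_s_z.png

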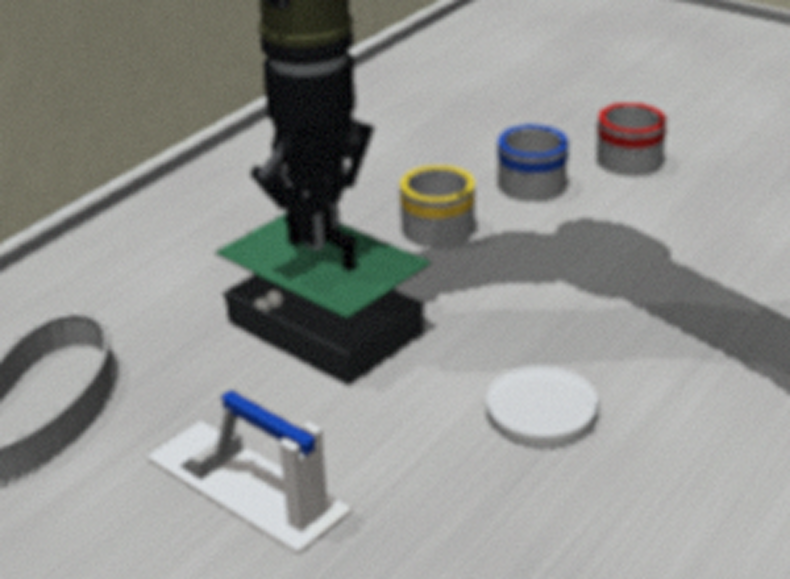

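drive_tool:
  targets:
    - [255,[0,0.03,-0.4],0]
    - [255,[0,0.03,-0.8],0]
    - [255,[0,0.03,-1.1],0]
    - [255,[0,0.03,-1.3],0]
    - [255,[0,0.03,-1.45],0]
    - [255,[0,0.03,-1.55],0]
    - [255,[0,0.03,-1.6],0]
    - [255,[0,0.03,-1.6],0]
    - [255,[0,0.03,-1.6],0]

```text
time: 51.58
eef_pos: [0.6017, 0.0595, 0.0514]
ee_rot: [2.107, -2.327, -0.005]
force: [-3.0, -0.4, 4.8]
width: 0.0108
```

```bash
python3 look.py as_s 150 180 300 290 side
```

```text
51.58 [0.6017 0.0595 0.0514] [-3.  -0.4  4.8] 0.0108
```

View pics/as_s_z.png

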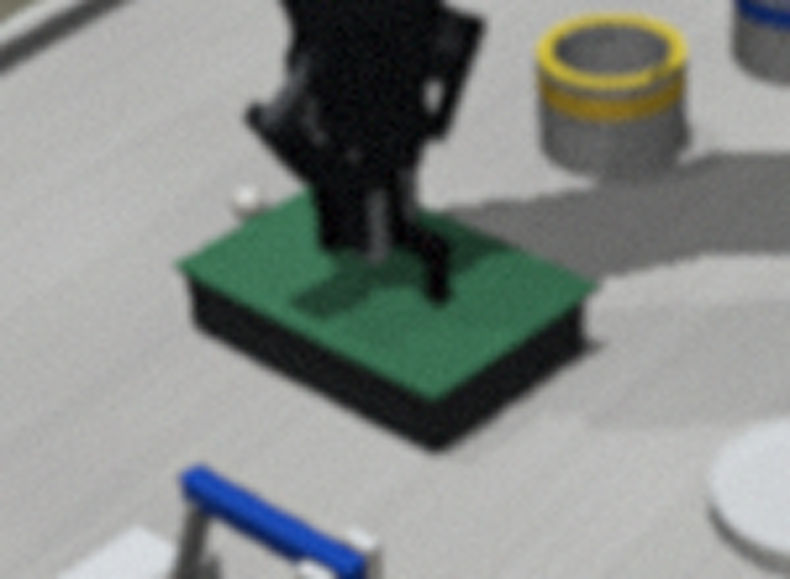

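The lid lies flat on the tray and z is as expected. I release it, lift off and check everything.

drive_tool:
  targets:
    - [0,[0,0,0],0]
    - [0,[0,0,0],0]
    - [0,[0,0,0],0]
    - [0,[0,0,0],0]
    - [0,[0,0,0],0]
    - [0,[0,0,0],0]
    - [0,[0,0,0.6],0]
    - [0,[0,0,1.6],0]
    - [0,[-0.5,-0.5,3.0],0]
    - [0,[-1.5,-1.5,4.4],0]
    - [0,[-2.5,-2.5,5.8],0]
    - [0,[-3.5,-3.7,7.0],0]

```text
time: 52.63
eef_pos: [0.526, -0.0188, 0.2125]
ee_rot: [2.11, -2.326, -0.004]
force: [0.5, -0.7, 0.4]
width: 0.0852
```

drive_tool:
  targets:
    - [0,[-0.5,-1.2,1.2],0]
    - [0,[-0.8,-2.2,2.2],0]
    - [0,[-0.8,-3.0,3.0],0]
    - [0,[-0.8,-3.2,3.2],0]
    - [0,[-0.8,-3.2,3.2],0]
    - [0,[-0.8,-3.2,3.2],0]

```text
time: 53.13
eef_pos: [0.5064, -0.0983, 0.2904]
ee_rot: [2.108, -2.327, -0.006]
force: [-0.5, 0.2, 0.4]
width: 0.0854
```

```bash
python3 look.py at_w 0 0 512 384;python3 look.py at_s 60 120 400 370 side; python3 jars.py at_w
python3 - <<'E'
from m1 import *
im,d,p,C=load("wrist","at_w"); X=world(im,d,p,C)
c=lid(im,p,C,.037); m=np.zeros(d.shape,np.uint8); cv2.drawContours(m,[c],-1,1,-1); m=cv2.erode(m,np.ones((7,7)))
P=X[(m>0)&(cmask(im,'green')>0)]; A=np.c_[P[:,:2]-P[:,:2].mean(0),np.ones(len(P))]; print("lid plane",np.linalg.lstsq(A,P[:,2],rcond=None)[0].round(4))
E
```

```text
53.13 [ 0.5064 -0.0983  0.2904] [-0.5  0.2  0.4] 0.0854
53.18 [ 0.5061 -0.0976  0.2899] [-0.4  0.5  0.1] 0.0852
blue 807 [ 578.  -276.9] 34.7
yellow 868 [ 611.7 -143.1] 34.5
red 643 [ 489.4 -418.5] 34.6
lid rect mm ((599.8995971679688, 57.37846374511719), (112.92760467529297, 161.62477111816406), 84.23566436767578)
lid plane [-0.0277 -0.2097  0.0382]
```

View pics/at_w.png

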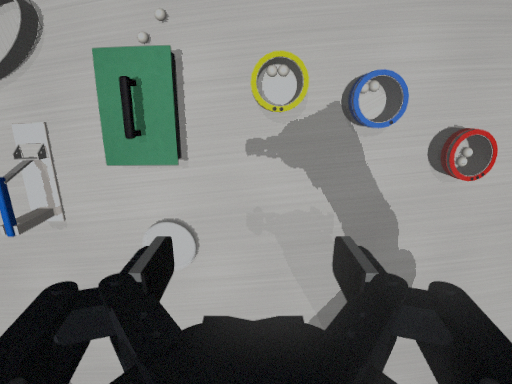

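View pics/at_s_z.png

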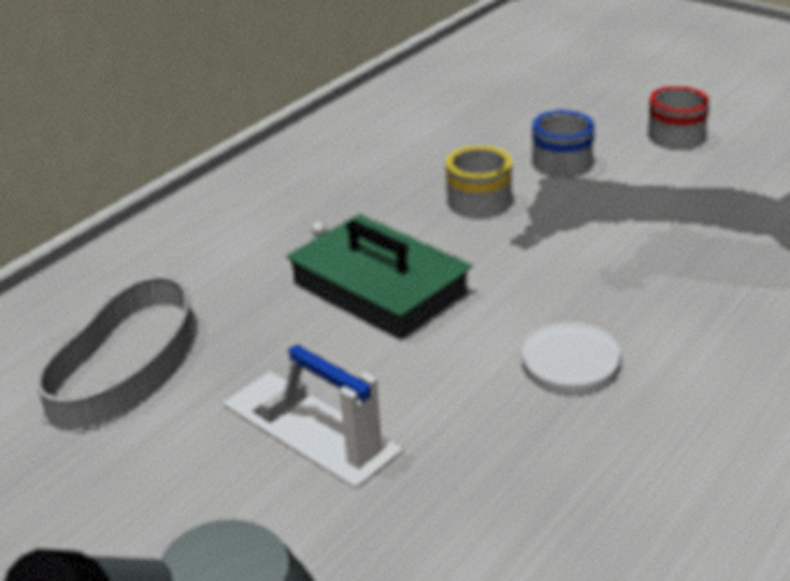

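Run:
```python
from m1 import *
im,d,p,C=load("wrist","at_w"); X=world(im,d,p,C)
for uv in [(100,55),(165,55),(112,158),(172,158),(135,100),(150,140)]: print(uv,X[uv[1],uv[0]].round(4))
m=cmask(im,'green')>0; m[:, 200:]=0; P=X[m]; P=P[abs(P[:,2]-.037)<.012]; A=np.c_[P[:,:2]-P[:,:2].mean(0),np.ones(len(P))]; print(len(P),np.linalg.lstsq(A,P[:,2],rcond=None)[0].round(4))
f=cv2.resize(im[40:200,230:512,::-1],None,fx=2.8,fy=2.8,interpolation=cv2.INTER_CUBIC);cv2.imwrite("pics/at_z.png",f)
```

```text
(100, 55) [0.6756 0.0957 0.0367]
(165, 55) [0.6637 0.0057 0.0366]
(112, 158) [0.5335 0.1109 0.036 ]
(172, 158) [0.5239 0.0201 0.0366]
(135, 100) [0.6107 0.0584 0.0365]
(150, 140) [0.5533 0.0476 0.0369]
8125 [-0.0013 -0.0008  0.0366]
```

View pics/at_z.png

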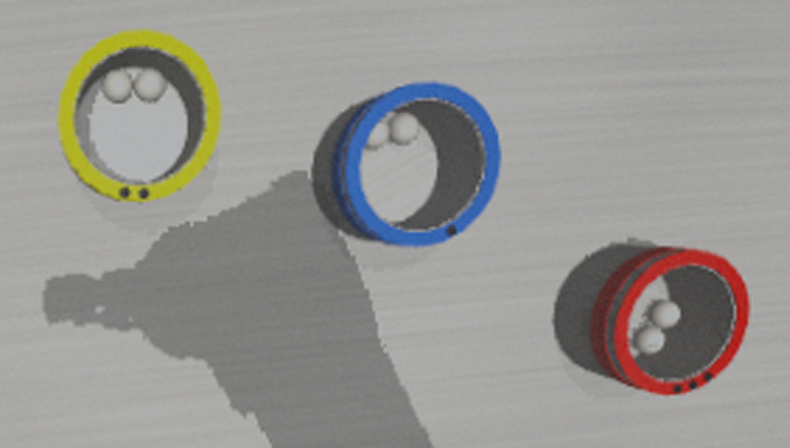

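The lid is level at 36.6 mm (37 mm expected), and each jar stands upright with two balls in it. I hand the job in.

```bash
python3 -c "
from bench import env
print(env.close_job())"
```

```text
the job is handed in; nothing more can be done
None
```

The job is done and handed in at about 53 s. I took the lid off, put two balls in each jar in the order 1, 2, 3, then laid the scoop back on its rest and put the lid back on the tray.

The arm could not tilt the scoop. I tipped the balls by running the level pan forward over each jar and sharply reversing it, so the balls went off the front lip into the jar.

**Last checks:**
- **Jars:** the final wrist picture shows exactly two balls in each jar, and all three stand upright.
- **Lid:** it sits level on the tray at 36.6 mm, against 37 mm expected. My first plane fit gave a tilt, but it had taken in stray points. A trimmed fit and six spot depths agree that the lid is flat.
- **Scoop:** the side picture shows it on its rest, with the handle in the notch.
- **Dishes:** I never touched the clear dish or the kidney dish.

**What did not go to plan:**
- While I was scooping for jar 3, two balls rolled over the tray's far wall. They lie on the bench just beyond it, and three balls remain in the tray.
- One load for jar 2 rolled to the pan's lip, so I let it fall back into the tray and scooped again.
- Jar 3 was knocked about 4 cm aside after I had filled it. It stayed upright and kept its balls.

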